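# Load insole blanks into the warming station and switch it on

## Robot

A 7-joint arm with a two-finger parallel gripper is mounted at the origin on the work surface. World frame = base frame: x ahead of the robot, y to its left, z up, the work surface at z = 0. Lengths are in mm, angles in rad, forces in N, time in s.
With the tool pointing down it reaches from about 400 to 875 mm from the base axis. Payload 4.4 kg.
Tool frame: the origin (TCP) lies at the very end of the fingers, on their centre line; the grasp point (between the pads) lies 19 mm behind it; z points along the fingers, y is the line along which they close (so a half turn about z gives the same grasp; the last joint's range is limited). The gripper opens to 85 mm and grips with 20 to 120 N. Pads are 22 mm wide; open, the fingers measure 114 mm over their backs; the gripper's body (76 mm by 85 mm) begins 54 mm behind the grasp point. The pads swing forward as they close: fully open they stand 13 mm farther back than shut.
Start: joints at [1.229, 0.628, 0.038, 1.517, -0.027, 0.996, -0.02], TCP at [177.033, -625.441, 231.313] pointing down, gripper open.
Joint ranges: [-3.06, 3.06], [-0.37, 2.12], [-1.25, 1.32], [0.18, 2.47], [-1.1, 4.24], [0.23, 1.98], [-2.94, 2.94]. Speed limits (rad/s): [2.57, 2.57, 3.14, 3.14, 3.14, 3.14, 3.14].

## Interface

Orientations are given as [roll, pitch, yaw] about the fixed x, y, z axes, in that order (R = Rz(yaw) Ry(pitch) Rx(roll)).
In Python, from cell import monitor, viewer, workorder gives the robot as it stands.
- The arm moves only by the tool arm_command, never from a script. Its argument "series" is one flat list of numbers, 5 for each row, row after row: the opening in per cent of the stroke, from 0 (shut) to 100 (fully open), then the shift along the tool's x, y, z in cm, then the turn about the tool's z in degrees. In form: [claw, x, y, z, roll, claw, x, y, z, roll, ...]. A call has exactly 5 rows; each row is the pose to reach, as a shift and turn from the pose commanded when the call began, along the tool's axes at that moment; what a row does not reach only later rows make up. A row lasts 1/12 s, in which the tool goes at most 41.7 mm and 7.16 degrees, less where a joint would pass 70% of its speed; a pose out of reach is approached as far as the arm can. A call with a gripper value outside its range is refused whole. The fingers move at their own pace and stop on an object; the grip force is fixed at half the most. Time passes only in rows, so rows that repeat a pose let the fingers close, or fill a call up. It gives the time, the measured TCP pose, the force, the opening and the grip force at its end, in the units of the state.
- monitor.read_state(): the state, without advancing time (a new reading comes with each control period).
- viewer.get_image(name): name is "scene" or "top" or "wrist"; returns (picture, depth): 400x640x3 uint8, red, green, blue; 400x640 float32, mm along the optical axis (not along the pixel's ray), 0 where there is no reading.
- viewer.camera_model(name): a dict with "mtx" (3x3 intrinsics, pixels), "dist_coeffs" ([k1, k2, p1, p2, k3] as OpenCV has them; the pictures are not rectified), "R" (3x3) and "t" (3): a world point X has camera coordinates R X + t. Camera axes: x right, y down, z forward; pixel columns grow to the right and rows downward; lengths in mm; the calibration is good to about 2 mm. A picture is of the moment at which its call begins: read the wrist's pose just before it. camera_model takes no time and is no camera call; for the wrist camera it gives the pose at the moment of the call.
- workorder.finish_job(): hands the job in; it is judged then, once.
The state is a dict: "clock": time; "qpos": joint angles; "qd": joint speeds; "tau": joint torques, N m; "eef_pos": TCP position; "tool_rot": TCP orientation; "force": force on the tool from outside, world axes, zero at the start; "torque": the same for the moment, N m; "width": finger opening in mm; "gripper_force": force on a finger pad.
Only numpy, scipy, OpenCV 4.12 (cv2) and the standard library are available. Lean on these libraries where they do the work, as an engineer would, in place of code of your own. Each camera call takes 0.05 s, during which the arm holds its last target. There are 200 camera calls.

## Task

Take every cork-and-blue insole blank out of the crowded storage rack and stand each one in a slot of its own in the warming station, fully down, centred along the slot, its blue face turned to the glowing heater bar of that slot. Only when all are loaded, push the red key fully into the station's key switch and turn it clockwise to its stop, and leave the key there. Leave the white sheets in the rack and everything else on the bench as they are; a blank that gets knocked out of place must be set right again.

Things in the scene. Friction and masses are not known exactly. Their poses are not given: they have to be found in the camera images.
- rack: Fixed grey rack, base 140 x 274 x 12 mm. Origin under its centre, z up. Six slots: centres x = 0, y = -110, -66, -22, 22, 66, 110 mm, floor z = 12 mm, 18 mm wide (across y) between 30 mm high, 4 mm thick guide posts at x = +-46 mm, ends open. At most one sheet stands on edge in each, faces to +-y, 29 mm free between neighbours.
- station: White, fixed, 150 x 232 x 12 mm. Origin below the middle of its four slots, z up. Slots: x = 0, y = -84, -28, 28, 84 mm, floor z = 12 mm, 18 mm wide (across y) between 30 mm high posts at x = +-46 mm. Each has an orange heater bar (120 x 10 mm, top z = 44 mm, yellow strip to its slot, black back) 20 mm to its +y side: blue faces look to +y. Blue switch block at +y end (y = 157 mm, top z = 38 mm).
- blank1_c (a point): Two-layer insole blank, a flat sheet 120 x 15 x 85 mm, 0.08 to 0.17 kg, on edge: 10 mm cork and a 5 mm blue layer. Point: its centre, 42.5 mm above its lower edge. Axes: x along its length, y out of its blue face, z up. In the rack some blanks show blue to the rack's +y side, others to its -y side. It may be absent.
- blank1_blue (a point): Centre of the blue face of blank1 (7.5 mm from the blank's centre along its y).
- blank2_c (a point): Two-layer insole blank, a flat sheet 120 x 15 x 85 mm, 0.08 to 0.17 kg, on edge: 10 mm cork and a 5 mm blue layer. Point: its centre, 42.5 mm above its lower edge. Axes: x along its length, y out of its blue face, z up. In the rack some blanks show blue to the rack's +y side, others to its -y side. It may be absent.
- blank2_blue (a point): Centre of the blue face of blank2 (7.5 mm from the blank's centre along its y).
- blank3_c (a point): Two-layer insole blank, a flat sheet 120 x 15 x 85 mm, 0.08 to 0.17 kg, on edge: 10 mm cork and a 5 mm blue layer. Point: its centre, 42.5 mm above its lower edge. Axes: x along its length, y out of its blue face, z up. In the rack some blanks show blue to the rack's +y side, others to its -y side. It may be absent.
- blank3_blue (a point): Centre of the blue face of blank3 (7.5 mm from the blank's centre along its y).
- blank4_c (a point): Two-layer insole blank, a flat sheet 120 x 15 x 85 mm, 0.08 to 0.17 kg, on edge: 10 mm cork and a 5 mm blue layer. Point: its centre, 42.5 mm above its lower edge. Axes: x along its length, y out of its blue face, z up. In the rack some blanks show blue to the rack's +y side, others to its -y side. It may be absent.
- blank4_blue (a point): Centre of the blue face of blank4 (7.5 mm from the blank's centre along its y).
- spare1_c (a point): Plain white plastic sheet, 120 x 15 x 85 mm, standing in the rack between the blanks; stays there. Point: its centre, axes as for the blanks.
- spare2_c (a point): Plain white plastic sheet, 120 x 15 x 85 mm, standing in the rack between the blanks; stays there. Point: its centre, axes as for the blanks.
- holder: Fixed wooden key holder, 60 x 50 x 35 mm, with a loose rectangular well in which the key stands. Origin under its centre.
- key_bow (a point): Switch key, upright in its holder: red bow 44 (x) x 12 (y) x 40 (z) mm on a flat steel blade 18 (x) x 8 (y) mm, 32 mm long (last 4 mm 14 x 5 mm); 0.06 kg. Point: centre of the bow, 52 mm above the blade's tip, 20 mm below the key's top. x along its width, y across its thin side, z up. Works either way round (half turn about z).
- key_tip (a point): Lower end of the key's blade (52 mm below the centre of the bow).
- lock_mouth (a point): Centre of the key slot's mouth on top of the brass switch cylinder, 42 mm above the bench. The slot is 20.5 mm along this point's x and 10.5 mm along its y, 24 mm deep; the axes turn with the cylinder, z up.
- lock (a joint): Switch cylinder, rad: 0 = off (slot along the station's x axis), grows turning clockwise seen from above, stop at 1.31 (75 degrees) = on. Starts at 0 to 0.25. Takes about 0.06 N m, stays where left; the key has some 0.15 rad of play in the slot before the cylinder follows.
- glue_c (a point): Yellow bottle, 60 mm across, 130 mm tall, upright on the bench; to be left alone. Point at its mid height.
- driver: Screwdriver lying on the bench, 200 mm long; to be left alone.
- tape: Blue tape roll lying on the bench, 90 mm across, 25 mm high; to be left alone.
Things that resemble listed ones, but are neither listed nor needed, are in the scene too. What is shaped like the part that bears spare2_c but yellow is not meant.

How it is judged (in metres and radians):
On the way, in this order (a step that is already met when the one before it is completed fails the run):
1. all the blanks present stand in slots of the station, blue faces to their heater bars (x of blank1_c in the frame of station between -0.02 and 0.02 m and z of blank1_c in the frame of station between 0.048 and 0.0595 m and angle between each of blank1_c, blank2_c, blank3_c, blank4_c's own z axis and vertical below 0.2 rad and (y of blank1_blue in the frame of station between -0.083 and -0.07 m or y of blank1_blue in the frame of station between -0.027 and -0.014 m or y of blank1_blue in the frame of station between 0.029 and 0.042 m or y of blank1_blue in the frame of station between 0.085 and 0.098 m) and x of blank2_c in the frame of station between -0.02 and 0.02 m and z of blank2_c in the frame of station between 0.048 and 0.0595 m and (y of blank2_blue in the frame of station between -0.083 and -0.07 m or y of blank2_blue in the frame of station between -0.027 and -0.014 m or y of blank2_blue in the frame of station between 0.029 and 0.042 m or y of blank2_blue in the frame of station between 0.085 and 0.098 m) and x of blank3_c in the frame of station between -0.02 and 0.02 m and z of blank3_c in the frame of station between 0.048 and 0.0595 m and (y of blank3_blue in the frame of station between -0.083 and -0.07 m or y of blank3_blue in the frame of station between -0.027 and -0.014 m or y of blank3_blue in the frame of station between 0.029 and 0.042 m or y of blank3_blue in the frame of station between 0.085 and 0.098 m) and x of blank4_c in the frame of station between -0.02 and 0.02 m and z of blank4_c in the frame of station between 0.048 and 0.0595 m and (y of blank4_blue in the frame of station between -0.083 and -0.07 m or y of blank4_blue in the frame of station between -0.027 and -0.014 m or y of blank4_blue in the frame of station between 0.029 and 0.042 m or y of blank4_blue in the frame of station between 0.085 and 0.098 m)), for 0.2 s.
2. the key is fully in the switch (horizontal distance between key_tip and lock_mouth below 0.006 m and z of key_tip in the frame of lock_mouth below -0.016 m), for 0.2 s.
3. the switch is turned on with the key (all of step 2 and value of joint lock above 1.13 rad), for 0.2 s.
At the end, for the whole second after the job is handed in: Each blank present stands fully down in its own station slot, within 20 mm of the slot's middle along its length, blue face to that slot's heater bar; the key is at least 16 mm deep in the switch, turned to at least 1.13 rad (stop 1.31); the white sheets stand in the rack (all of step 1 and all of step 3 and angle between each of spare1_c, spare2_c's own z axis and vertical below 0.2 rad); the robot touches nothing.
It fails at once if a white sheet is moved more than 30 mm (distance of any of spare1_c, spare2_c from where it was at the start of the episode above 0.03 m).
It fails at once if the bottle, screwdriver or tape roll is moved more than 30 mm (distance of any of glue_c, driver, tape from where it was at the start of the episode above 0.03 m).
It fails at once if the switch is turned on before all blanks are loaded: the switch passes 0.8 rad while a blank is still outside the station's area (value of joint lock above 0.8 rad and horizontal distance between any of blank1_c, blank2_c, blank3_c, blank4_c and station above 0.2 m).
Of blank1, blank2, blank3, blank4 only 2 to 4 are there at a start; the rules pass over those that are not, and their reading is None.
At some moment in a run one of blank1, blank2, blank3, blank4 may be knocked a few centimetres aside while the robot is not near it.
It also fails if it takes over 210 s, if anything falls off the work surface, if the arm or the gripper's body presses on something with over 40 N, if the wrist force passes 120 N, or if a joint passes its speed limit or range.

## Working session

There is one attempt and no reset: what is moved stays moved. The work goes in short steps, Python scripts to look and compute and a tool call to move; the robot and the scene stay as the last step left them, time stands still between calls to the robot, and variables do not carry over. Pictures are saved under pics/ and viewed, at most 14 in all, crops included, and the job is handed in when it is done.

Besides the shell and the picture viewer there is one more tool, called after "Emit:" in YAML: its name, and indented under it one key for each argument. arm_command: Moves the arm, as the interface text tells. Its arguments: {"type":"object","properties":{"series":{"type":"array","items":{"type":"number"}}},"required":["series"]}

```bash
mkdir -p pics
cat > h.py <<'E'
import numpy as np, cv2, pickle
from cell import monitor, viewer, workorder
def shot(n,tag):
    m=viewer.camera_model(n); p,d=viewer.get_image(n)
    cv2.imwrite(f'pics/{tag}.png',p[:,:,::-1]); pickle.dump((m,p,d),open(f'pics/{tag}.pkl','wb')); return m,p,d
def load(tag): return pickle.load(open(f'pics/{tag}.pkl','rb'))
def world(tag):
    """per-pixel world map"""
    m,p,d=load(tag); h,w=d.shape
    u,v=np.meshgrid(np.arange(w),np.arange(h))
    n=cv2.undistortPoints(np.stack([u,v],-1).reshape(-1,1,2).astype(float),np.array(m['mtx'],float),np.array(m['dist_coeffs'],float)).reshape(h,w,2)
    c=np.dstack([n[...,0]*d,n[...,1]*d,d]); X=(c-np.array(m['t']).ravel())@np.array(m['R']); X[d==0]=np.nan
    return X,p
E
python3 - <<'E'
from h import *
print(monitor.read_state())
for n in('scene','top','wrist'): shot(n,n+'0'); m=viewer.camera_model(n);print(n,m['mtx'],m['R'],m['t'])
a=cv2.imread('pics/scene0.png');b=cv2.imread('pics/top0.png')
E
```

```text
{'clock': 0.0, 'qpos': array([ 1.22920484,  0.62934271,  0.03843419,  1.51838314, -0.02700718,
        0.99630886, -0.0200035 ]), 'qd': array([ 0.00058963, -0.00055731, -0.00226598, -0.00250678,  0.00063265,
       -0.00095142, -0.00259048]), 'tau': array([-1.04970186e-04, -5.63403261e+01,  1.22660704e+00, -1.93439323e+01,
        1.11363948e-02,  1.07405253e-02,  5.50593086e-05]), 'eef_pos': array([ 176.86085063, -624.81371114,  230.38633153]), 'tool_rot': array([-3.13966836e+00,  1.50896344e-05,  2.75790035e-01]), 'force': array([-0.45554865, -1.29922092,  0.55248986]), 'torque': array([ 0.01777381, -0.03219569, -0.04323319]), 'gripper_force': 0.0, 'width': 85.5618835091704}
scene [[413.1073221    0.         321.23359677]
 [  0.         413.1073221  195.33027319]
 [  0.           0.           1.        ]] [[ 0.58811499  0.8087045  -0.01085302]
 [ 0.67883421 -0.5008752  -0.53694334]
 [-0.4396645   0.30841703 -0.8435485 ]] [-282.47080126 -329.14222015 1420.46414542]
top [[382.92459383   0.         318.86191354]
 [  0.         382.92459383 203.99854069]
 [  0.           0.           1.        ]] [[ 4.51130328e-04 -9.99979063e-01 -6.45525873e-03]
 [-9.92545150e-01  3.38987621e-04 -1.21877027e-01]
 [ 1.21876664e-01  6.46211817e-03 -9.92524216e-01]] [ -16.39262055  539.79836587 1043.1688951 ]
wrist [[314.21414307   0.         320.83037079]
 [  0.         314.21414307 198.55491062]
 [  0.           0.           1.        ]] [[ 0.27250555 -0.96215316 -0.00141879]
 [-0.92547178 -0.2625192   0.27310374]
 [-0.26314008 -0.07310924 -0.96198354]] [-648.17503176  -36.09525579  378.55114465]
```

View pics/top0.png

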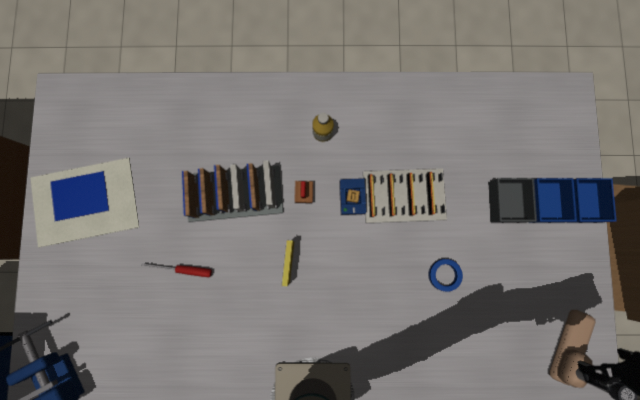

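View pics/scene0.png

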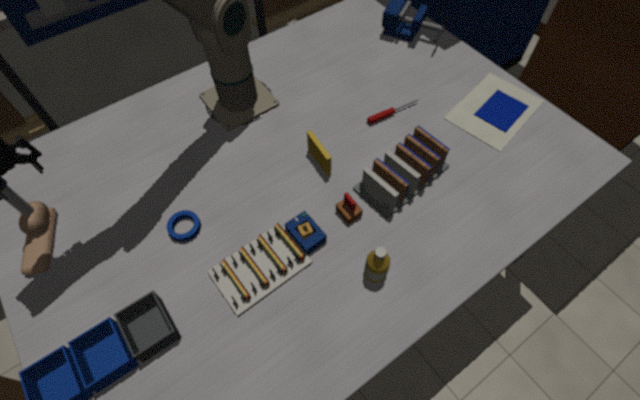

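Top view: the rack is at (232,192) with sheets at about x = 187, 204, 221, 237 (white), 253 and 270 (white). The key is at (304,190), the switch at (353,196), the station at (405,195). Possible confusions: yellow upright sheet (288,262), blue mat (80,197), blue bins (550,200). None of these is a blank. Next I check the choice in a close crop.

```bash
cat >> h.py <<'E'
def crop(tag,x0,y0,x1,y1,k,out):
    a=cv2.imread(f'pics/{tag}.png')[y0:y1,x0:x1]; a=cv2.resize(a,None,fx=k,fy=k,interpolation=cv2.INTER_CUBIC); cv2.imwrite(f'pics/{out}.png',a); return a
E
python3 - <<'E'
from h import *
a=crop('top0',175,150,455,230,2.85,'a'); b=crop('scene0',340,115,460,215,3.5,'b'); c=crop('scene0',200,180,340,320,2.5,'c')
W=798; out=np.zeros((228+350,W,3),np.uint8); out[:228,:a.shape[1]]=a[:228,:W]; out[228:578,:420]=b; out[228:578,425:775]=c
cv2.imwrite('pics/comp.png',out)
X,p=world('top0')
def rect(mask):
    q=X[mask][:,:2].astype(np.float32); return cv2.minAreaRect(q),len(q)
v,u=np.mgrid[:400,:640]
z=X[...,2]
R=(u>170)&(u<295)&(v>150)&(v<230)&(z>85)&(z<110)
n,l,s,ce=cv2.connectedComponentsWithStats(R.astype(np.uint8))
for i in range(1,n):
    if s[i,4]>20: print(rect(l==i),np.nanmedian(z[l==i]),ce[i],p[l==i].mean(0).round())
R=(u>290)&(u<320)&(v>175)&(v<210)&(z>70)
print('key',rect(R),np.nanmax(z[R]))
R=(u>360)&(u<450)&(v>160)&(v<230)&(z>38)&(z<55)
n,l,s,ce=cv2.connectedComponentsWithStats(R.astype(np.uint8))
for i in range(1,n):
    if s[i,4]>20: print('heat',rect(l==i),np.nanmedian(z[l==i]),ce[i])
R=(u>360)&(u<450)&(v>160)&(v<230)&(z>5)&(z<60); print('station',rect(R))
R=(u>335)&(u<370)&(v>170)&(v<220)&(z>30)&(z<60); print('switch',rect(R))
R=(u>335)&(u<370)&(v>170)&(v<220)&(z>40)&(z<60); print('cyl',rect(R),np.nanmax(z[R]))
R=(u>170)&(u<295)&(v>150)&(v<230)&(z>8)&(z<150); print('rack',rect(R))
E
```

```text
(((590.2695922851562, 121.91497039794922), (117.16424560546875, 15.453241348266602), 5.320103168487549), 268) 97.24875056054165 [267.01492537 182.6380597 ] [141. 138. 131.]
(((579.1055908203125, 253.5691375732422), (117.18222045898438, 16.900190353393555), 6.320210933685303), 296) 97.47357189379011 [217.80405405 186.76351351] [85. 71. 75.]
(((580.052490234375, 209.43959045410156), (116.2944107055664, 15.50590991973877), 6.208622455596924), 284) 97.48902390168722 [234.26760563 186.31338028] [138. 135. 128.]
(((582.7994995117188, 165.20993041992188), (116.7206802368164, 15.83663272857666), 6.478248119354248), 279) 97.28620490905378 [250.6953405  185.31182796] [85. 72. 77.]
(((569.8026733398438, 294.12640380859375), (117.72811126708984, 16.819650650024414), 5.671331405639648), 307) 97.42379097178824 [202.50488599 190.36156352] [84. 67. 64.]
(((562.9526977539062, 337.9220886230469), (117.57067108154297, 16.984880447387695), 5.708137035369873), 321) 97.43630285085794 [186.21495327 192.57320872] [83. 67. 63.]
key (((576.3113403320312, 28.855571746826172), (41.88648986816406, 11.09833526611
[... 616 characters left out ...]
), 2.364619731903076), 206) 43.309332554135096 [391.58737864 194.41747573]
heat (((560.09765625, -139.73184204101562), (11.461886405944824, 87.66847229003906), 89.42102813720703), 79) 39.672618164861845 [362.70886076 197.65822785]
station (((570.4290771484375, -261.139404296875), (254.07376098632812, 197.09271240234375), 88.73969268798828), 4225)
switch (((568.103515625, -116.55778503417969), (108.0661849975586, 82.18508911132812), 0.6316118836402893), 780)
cyl (((569.45849609375, -116.33072662353516), (81.59215545654297, 106.35098266601562), 89.92703247070312), 240) 47.76572599375116
rack (((576.49609375, 209.88478088378906), (137.66098022460938, 311.237548828125), 5.519222259521484), 4805)
```

View pics/comp.png

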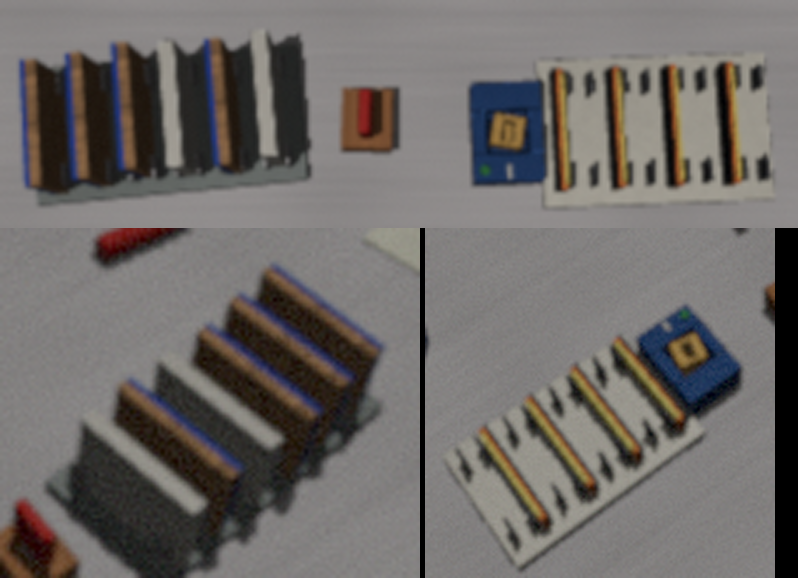

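All four brown sheets have their blue layer on the left (+y) side. The station's bars have yellow on the right (-y) side, with the switch on the left (+y), so no blank needs turning around. I go above the station first for a close look.

Emit:
arm_command:
  series: [100,16.5,-7.9,0,0,100,16.5,-7.9,0,0,100,16.5,-7.9,0,0,100,16.5,-7.9,0,0,100,16.5,-7.9,0,0]

```text
clock: 0.57
eef_pos: [320.4, -498.9, 231.0]
tool_rot: [-3.139, -0.004, 0.283]
force: [0.9, 0.6, -0.9]
width: 85.2
gripper_force: 0.0
```

Emit:
arm_command:
  series: [100,16.5,-7.9,0,0,100,16.5,-7.9,0,0,100,16.5,-7.9,0,0,100,16.5,-7.9,0,0,100,16.5,-7.9,0,0]

```text
clock: 0.98
eef_pos: [457.3, -377.2, 231.1]
tool_rot: [-3.139, -0.004, 0.284]
force: [0.8, 0.7, -0.6]
width: 85.4
gripper_force: 0.0
```

Emit:
arm_command:
  series: [34,16.5,-7.9,0,13.7,34,16.5,-7.9,0,13.7,34,16.5,-7.9,0,13.7,34,16.5,-7.9,0,13.7,34,16.5,-7.9,0,13.7]

```text
clock: 1.4
eef_pos: [594.0, -255.2, 230.8]
tool_rot: [-3.137, -0.003, 0.045]
force: [0.8, 0.5, 0.1]
width: 29.4
gripper_force: 0.0
```

```bash
cat >> h.py <<'E'
def go(x,y,z,yaw):
    "print shift (cm) and roll (deg) from measured pose to target (mm, deg)"
    s=monitor.read_state(); p=s['eef_pos']; a=s['tool_rot'][2]; d=np.array([x,y,z])-p
    yw=np.array([np.cos(a),np.sin(a)])
    print('clk %.1f'%s['clock'],'at',p.round(1),'yaw %.2f'%np.degrees(a),'F',s['force'].round(1),'w %.1f'%s['width'])
    print('-> x %.2f y %.2f z %.2f roll %.2f'%((d[0]*yw[0]+d[1]*yw[1])/10,(d[0]*yw[1]-d[1]*yw[0])/10,-d[2]/10,np.degrees(a)-yaw), 'len %.0f'%np.linalg.norm(d))
E
python3 - <<'E'
from h import *
go(590,-262,230,2.1); shot('wrist','w1')
a=cv2.imread('pics/w1.png');
E
```

```text
clk 1.4 at [ 594.  -255.2  230.8] yaw 2.57 F [0.8 0.5 0.1] w 29.4
-> x -0.43 y 0.66 z 0.08 roll 0.47 len 8
```

View pics/w1.png

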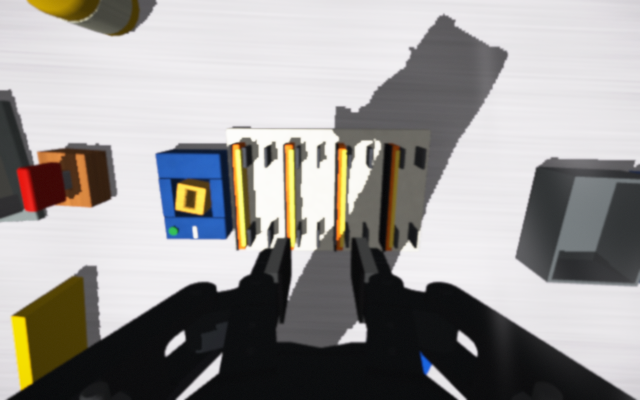

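The wrist picture shows the station plate from (228,128) to (430,248), bars at columns 238, 291, 342 and 391, the brass lock at (192,198), and the key at (42,188).

Run:
```python
from h import *
X,p=world('w1'); v,u=np.mgrid[:400,:640]; z=X[...,2]
st=(u>232)&(u<440)&(v>120)&(v<236)
print('z hist',np.histogram(z[st],bins=np.arange(-5,55,3)))
R=(st&(z>35)&(z<52)).astype(np.uint8)
n,l,s,ce=cv2.connectedComponentsWithStats(R,connectivity=4)
for i in range(1,n):
    if s[i,4]>8:
        q=X[l==i][:,:2].astype(np.float32); r=cv2.minAreaRect(q); print(np.round(r[0],1),np.round(r[1],1),round(r[2],2),s[i,4],ce[i].round(),np.nanmedian(z[l==i]).round(1))
# plate boundary
R=(u>222)&(u<440)&(v>120)&(v<240)&(z>7)&(z<18)
q=X[R][:,:2].astype(np.float32);print('plate',cv2.minAreaRect(q))
# far edge & right edge lines
for sel in [lambda:[(X[np.where(R[:,c])[0].min(),c]) for c in range(240,425,3) if R[:,c].any()]]:
    e=np.array(sel()); k=np.polyfit(e[:,1],e[:,0],1); print('far edge x=%.4f y+%.1f'%tuple(k), 'yaw',np.degrees(np.arctan(-k[0])))
e=np.array([X[r,np.where(R[r])[0].max()] for r in range(135,232,3)]); k=np.polyfit(e[:,0],e[:,1],1); print('right edge',k,np.degrees(np.arctan(k[0])))
# lock cylinder
R=(u>165)&(u<220)&(v>170)&(v<225)&(z>39)&(z<50); q=X[R][:,:2].astype(np.float32);print('lock',cv2.minAreaRect(q),np.nanmedian(z[R]))
R=(u>150)&(u<235)&(v>140)&(v<245)&(z>34)&(z<50); q=X[R][:,:2].astype(np.float32);print('block',cv2.minAreaRect(q))
crop('w1',150,120,250,250,4.5,'w1c')
```

```text
z hist (array([   26,  2888,   205,    18,   170, 12768,  1102,   231,   247,
         240,   225,   239,   273,   294,   316,  3154,  1309,     1,
           0]), array([-5, -2,  1,  4,  7, 10, 13, 16, 19, 22, 25, 28, 31, 34, 37, 40, 43,
       46, 49, 52]))
[ 572. -166.] [104.2  18. ] 2.2 1098 [239. 191.] 42.1
[ 574.5 -218.5] [103.4  11.2] 2.15 1003 [288. 189.] 42.5
[ 577.5 -274.4] [102.   11.1] 2.21 947 [339. 189.] 42.6
[ 579.  -333.5] [103.1  18.1] 1.95 1182 [391. 188.] 42.3
[ 611.5 -193.2] [21.4  4.1] 1.67 98 [265. 157.] 41.6
[ 612.9 -227.1] [21.1  4.1] 2.54 89 [297. 157.] 41.6
[ 613.4 -249.1] [22.   3.2] 2.47 84 [318. 158.] 41.7
[ 614.7 -282.8] [21.4  3.9] 3.56 87 [349. 158.] 41.6
[ 615.5 -305. ] [21.5  4.1] 2.61 94 [370. 158.] 41.5
[ 618.  -360.8] [21.5  4.5] 1.86 113 [422. 158.] 41.3
[ 526.2 -196.4] [8.7 4. ] 2.94 34 [268. 232.] 41.2
[ 527.8 -230. ] [7.9 3.5] 0.96 30 [298. 232.] 41.1
[ 529.2 -252.1] [7.3 2.4] 3.2 24 [317. 232.] 41.3
[ 529.8 -285.7] [8.1 3.1] 2.49 29 [347. 232.] 41.4
[ 530.5 -308. ] [8.3 3.9] 4.2 32 [366. 232.] 41.1
[ 533.1 -363.5] [7.2 3.8] 8.55 32 [415. 232.] 40.4
plate ((575.4742431640625, -260.12774658203125), (135.25938415527344, 235.32669067382812), 2.5550568103790283)
far edge x=-0.0388 y+632.3 yaw 2.2220222516472496
right edge [ 3.88512537e-02 -3.98700895e+02] 2.224893884749367
lock ((562.6165161132812, -113.6326675415039), (57.760711669921875, 61.97507095336914), 87.91719818115234) 41.529600615323986
block ((567.7772216796875, -119.44271087646484), (110.13298797607422, 86.8863525390625), 1.576238989830017)
```

View pics/w1c.png

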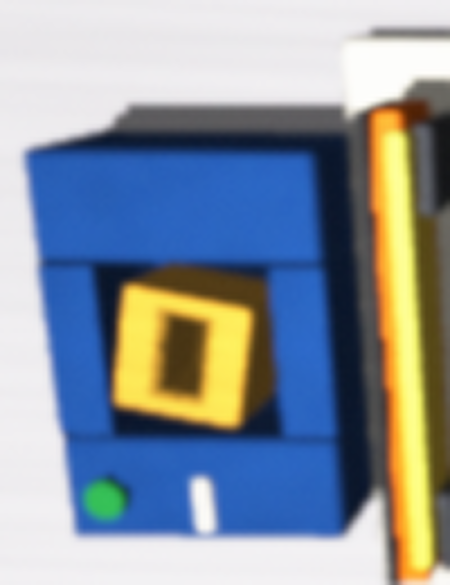

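Station origin is about (567.8, -267.7) with yaw 2.2°, and the slot is nearly along x. Now over the rack.

Emit:
arm_command:
  series: [34,0.7,-16.2,0,0,34,0.7,-16.2,0,0,34,0.7,-16.2,0,0,34,0.7,-16.2,0,0,34,0.7,-16.2,0,0]

```text
clock: 1.87
eef_pos: [590.0, -89.3, 230.9]
tool_rot: [-3.134, 0.001, 0.049]
force: [0.2, 1.2, -0.1]
width: 29.0
gripper_force: 0.0
```

Emit:
arm_command:
  series: [34,0.7,-16.2,0,0,34,0.7,-16.2,0,0,34,0.7,-16.2,0,0,34,0.7,-16.2,0,0,34,0.7,-16.2,0,0]

```text
clock: 2.28
eef_pos: [590.1, 72.6, 231.0]
tool_rot: [-3.135, 0.0, 0.049]
force: [-0.1, 1.3, 0.1]
width: 28.7
gripper_force: 0.0
```

Emit:
arm_command:
  series: [34,0.7,-16.2,0,-3.6,34,0.7,-16.2,0,-3.6,34,0.7,-16.2,0,-3.6,34,0.7,-16.2,0,-3.6,34,0.7,-16.2,0,-3.6]

```text
clock: 2.7
eef_pos: [590.1, 234.7, 230.8]
tool_rot: [-3.134, 0.0, 0.111]
force: [-0.3, 1.6, -0.4]
width: 29.1
gripper_force: 0.0
```

```bash
cat >> h.py <<'E'
def sheets(tag,z0=90,z1=110):
    X,p=world(tag); z=X[...,2]
    n,l,s,ce=cv2.connectedComponentsWithStats(((z>z0)&(z<z1)).astype(np.uint8),connectivity=4)
    for i in range(1,n):
        if s[i,4]>60:
            q=X[l==i]; r=cv2.minAreaRect(q[:,:2].astype(np.float32)); print(np.round(r[0],1),np.round(r[1],1),round(r[2],2),s[i,4],'px',ce[i].round(),'z',np.nanmedian(q[:,2]).round(1),'rgb',p[l==i].mean(0).round())
E
python3 - <<'E'
from h import *
go(579.1,253.6,115,6); shot('wrist','w2'); sheets('w2')
E
```

```text
clk 2.7 at [590.1 234.7 230.8] yaw 6.38 F [-0.3  1.6 -0.4] w 29.1
-> x -0.88 y -2.00 z 11.58 roll 0.38 len 118
[577.7 252.9] [120.2  15.1] 5.86 2166 px [302. 194.] z 96.8 rgb [151. 129. 136.]
[580.1 209. ] [119.7  15.2] 5.99 1969 px [349. 193.] z 96.8 rgb [182. 180. 175.]
[589.5 121.5] [120.1  16.6] 5.66 2477 px [445. 197.] z 96.7 rgb [160. 158. 153.]
[568.7 296.2] [120.1  15.5] 5.67 2117 px [254. 195.] z 96.8 rgb [148. 127. 135.]
[582.1 165.1] [120.   15.7] 6.12 2252 px [397. 199.] z 96.8 rgb [100.  86. 101.]
[561.5 339.5] [120.5  15.9] 4.88 2359 px [207. 200.] z 96.7 rgb [149. 125. 126.]
```

View pics/w2.png

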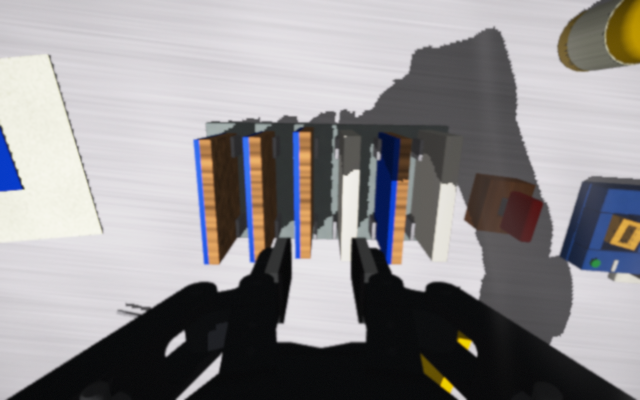

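All four blanks show blue on the left side. I start with the outermost, at pixel (207,200).

Emit:
arm_command:
  series: [34,-1.7,-10.7,10.8,0.9,34,-1.7,-10.7,10.8,0.9,34,-1.7,-10.7,10.8,0.9,34,-1.7,-10.7,10.8,0.9,34,-1.7,-10.7,10.8,0.9]

```text
clock: 3.17
eef_pos: [559.3, 331.8, 118.1]
tool_rot: [3.141, 0.009, 0.09]
force: [0.2, 0.2, -0.7]
width: 29.1
gripper_force: 0.0
```

```bash
python3 -c "
from h import *
go(561.5,339.5,62,5.5)"
```

```text
clk 3.2 at [559.3 331.8 118.1] yaw 5.15 F [ 0.2  0.2 -0.7] w 29.1
-> x 0.29 y -0.75 z 5.61 roll -0.35 len 57
```

Emit:
arm_command:
  series: [34,0,0,0,0,34,0,0,0,0,34,0,0,0,0,34,0,0,0,0,34,0,0,0,0]

```text
clock: 3.58
eef_pos: [565.7, 327.4, 124.5]
tool_rot: [-3.141, -0.002, 0.082]
force: [-0.3, -1.1, 0.1]
width: 29.1
gripper_force: 0.0
```

```bash
python3 -c "
from h import *
go(561.5,339.5,62,5.5)"
```

```text
clk 3.6 at [565.7 327.4 124.5] yaw 4.68 F [-0.3 -1.1  0.1] w 29.1
-> x -0.32 y -1.24 z 6.25 roll -0.82 len 64
```

Emit:
arm_command:
  series: [34,-0.3,-1.2,0,-0.8,34,-0.3,-1.2,0,-0.8,34,-0.3,-1.2,2,-0.8,34,-0.3,-1.2,4,-0.8,34,-0.3,-1.2,6.2,-0.8]

```text
clock: 4.0
eef_pos: [560.7, 341.7, 61.6]
tool_rot: [-3.14, -0.002, 0.099]
force: [-0.7, -0.9, -0.8]
width: 29.0
gripper_force: 0.0
```

Emit:
arm_command:
  series: [34,0,0,0,0,34,0,0,0,0,34,0,0,0,0,10,0,0,0,0,10,0,0,0,0]

```text
clock: 4.42
eef_pos: [561.5, 340.6, 62.9]
tool_rot: [-3.141, -0.002, 0.098]
force: [-0.5, -1.2, 2.7]
width: 14.2
gripper_force: 60.3
```

Emit:
arm_command:
  series: [5,0,0,0,0,5,0,0,0,0,5,0,0,0,0,5,0,0,0,0,5,0,0,0,0]

```text
clock: 4.83
eef_pos: [561.4, 340.6, 62.9]
tool_rot: [-3.141, -0.002, 0.098]
force: [-0.6, -1.0, 5.9]
width: 14.3
gripper_force: 60.7
```

```bash
python3 -c "
from h import *
go(561.5,339.5,62,5.5); shot('wrist','w3')"
```

```text
clk 4.8 at [561.4 340.6  62.9] yaw 5.59 F [-0.6 -1.   5.9] w 14.3
-> x -0.00 y 0.11 z 0.09 roll 0.09 len 1
```

View pics/w3.png

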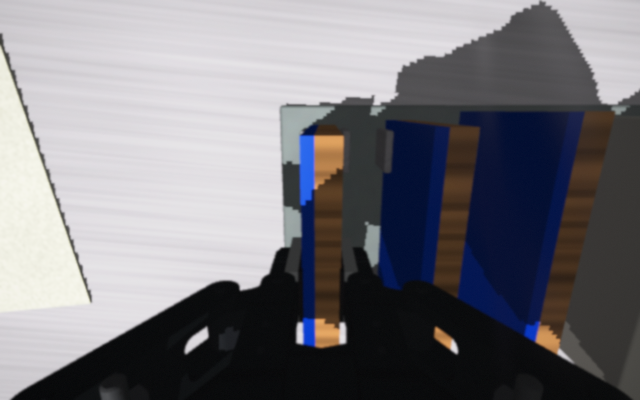

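Emit:
arm_command:
  series: [5,0,0,-3,0,5,0,0,-6,0,5,0,0,-9,0,5,0,0,-12,0,5,0,0,-14,0]

```text
clock: 5.3
eef_pos: [561.2, 341.0, 204.7]
tool_rot: [-3.14, -0.003, 0.098]
force: [-0.0, 0.7, -1.7]
width: 14.0
gripper_force: 59.9
```

Emit:
arm_command:
  series: [5,-0.3,3,0,0,5,-0.6,6.5,0,0,5,-0.9,10,0,0,5,-1.2,13.6,0,0,5,-1.45,17.2,0,0]

```text
clock: 5.72
eef_pos: [562.2, 166.5, 201.6]
tool_rot: [-3.141, -0.0, 0.098]
force: [1.1, -0.4, -0.9]
width: 14.4
gripper_force: 60.0
```

Emit:
arm_command:
  series: [5,-0.3,3.4,0,0,5,-0.6,6.8,0,0,5,-0.9,10.3,0,0,5,-1.2,13.8,0,0,5,-1.45,17.2,0,0]

```text
clock: 6.13
eef_pos: [564.7, -6.5, 201.6]
tool_rot: [-3.141, -0.0, 0.098]
force: [0.7, 0.1, -0.7]
width: 14.3
gripper_force: 60.0
```

Emit:
arm_command:
  series: [5,-0.3,3.4,0,0,5,-0.6,6.8,0,0,5,-0.9,10.3,0,0,5,-1.2,13.8,0,0,5,-1.45,17.2,0,0]

```text
clock: 6.55
eef_pos: [567.1, -179.1, 201.6]
tool_rot: [-3.141, -0.0, 0.098]
force: [-0.1, -0.4, -0.5]
width: 14.2
gripper_force: 60.0
```

Emit:
arm_command:
  series: [5,-0.3,4,0,1,5,-0.6,8,0,2,5,-0.9,12,0,3,5,-1.2,15,0,3.4,5,-1.45,17.2,0,3.4]

```text
clock: 6.97
eef_pos: [568.6, -354.4, 201.4]
tool_rot: [3.14, 0.0, 0.034]
force: [-0.2, 0.5, -0.5]
width: 14.3
gripper_force: 59.9
```

Emit:
arm_command:
  series: [5,0,0,0,0,5,0,0,0,0,5,0,0,0,0,5,0,0,0,0,5,0,0,0,0]

```text
clock: 7.38
eef_pos: [570.5, -348.1, 201.4]
tool_rot: [-3.141, -0.0, 0.041]
force: [-0.4, 0.0, -1.7]
width: 14.1
gripper_force: 59.7
```

```bash
python3 -c "
from h import *
go(571,-351.6,105,2.2)"
```

```text
clk 7.4 at [ 570.5 -348.1  201.4] yaw 2.34 F [-0.4  0.  -1.7] w 14.1
-> x 0.04 y 0.35 z 9.64 roll 0.14 len 97
```

Emit:
arm_command:
  series: [5,0,0.35,2,0.1,5,0,0.35,5,0.1,5,0,0.35,8,0.1,5,0,0.35,10,0.1,5,0,0.35,10,0.1]

```text
clock: 7.8
eef_pos: [567.4, -350.3, 96.7]
tool_rot: [-3.136, 0.007, 0.038]
force: [-0.6, 0.4, -1.5]
width: 14.5
gripper_force: 59.8
```

Emit:
arm_command:
  series: [5,0,0,0,0,5,0,0,0,0,5,0,0,0,0,5,0,0,0,0,5,0,0,0,0]

```text
clock: 8.22
eef_pos: [570.8, -354.0, 102.9]
tool_rot: [3.14, -0.002, 0.037]
force: [-1.0, -0.8, -0.5]
width: 14.2
gripper_force: 59.8
```

```bash
python3 -c "
from h import *
go(571,-351.6,63.5,2.2); shot('wrist','w4'); crop('w4',200,20,460,280,2.3,'w4c')
X,p=world('w4'); z=X[...,2]
n,l,s,ce=cv2.connectedComponentsWithStats(((z>37)&(z<45)).astype(np.uint8),connectivity=4)
for i in range(1,n):
    if s[i,4]>40:
        q=X[l==i]; r=cv2.minAreaRect(q[:,:2].astype(np.float32)); print(np.round(r[0],1),np.round(r[1],1),round(r[2],2),'px',ce[i].round())
"
```

```text
clk 8.2 at [ 570.8 -354.   102.9] yaw 2.10 F [-1.  -0.8 -0.5] w 14.2
-> x 0.03 y -0.24 z 3.94 roll -0.10 len 39
[ 563.5 -166.8] [121.8  19.9] 1.97 px [ 42. 205.]
[ 566.2 -222. ] [119.7  20.5] 1.96 px [125. 203.]
[ 571.3 -275. ] [113.8  11.9] 2.11 px [205. 201.]
[ 588.1 -330.2] [84.5 11.3] 2.2 px [287. 182.]
[ 611. -194.] [21.8  5. ] 1.26 px [ 76. 145.]
[ 613.2 -249.8] [21.7  4.9] 1.87 px [164. 145.]
[ 614.6 -283.4] [21.7  4.6] 1.19 px [216. 145.]
[ 615.3 -305.3] [21.9  4.4] 2.35 px [250. 145.]
[ 560.1 -144. ] [ 26.2 101.7] 78.11 px [ 13. 229.]
[ 559.1 -513.5] [ 49.3 131.3] 66.14 px [548. 235.]
[ 519.7 -197.5] [22.4  5.3] 3.26 px [103. 272.]
[ 521.7 -253.4] [21.9  4.4] 3.26 px [181. 272.]
[ 525.5 -286.7] [17.4  4.6] 1.47 px [227. 268.]
[ 524.3 -308.8] [20.8  4.3] 2.54 px [257. 270.]
[ 493.2 -562.5] [ 2.3 71.1] 0.3 px [596. 321.]
```

View pics/w4c.png

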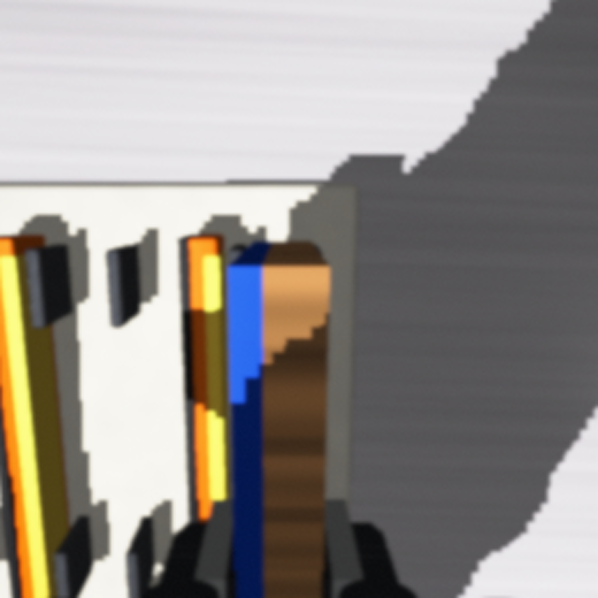

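```bash
python3 -c "
from h import *
sheets('w4',128,145)"
```

```text
[ 587.6 -354.7] [40.5 86. ] 77.63 9811 px [321. 242.] z 136.8 rgb [65. 57. 64.]
```

Emit:
arm_command:
  series: [5,0,-0.23,0,0,5,0,-0.23,0,0,5,0,-0.23,0,0,5,0,-0.23,0,0,5,0,-0.23,0,0]

```text
clock: 8.68
eef_pos: [569.9, -351.3, 101.3]
tool_rot: [3.142, 0.0, 0.037]
force: [-0.6, -0.5, -0.9]
width: 14.1
gripper_force: 59.8
```

```bash
python3 -c "
from h import *
go(571,-351.6,63.5,2.2);shot('wrist','w5');sheets('w5',128,145)"
```

```text
clk 8.7 at [ 569.9 -351.3  101.3] yaw 2.10 F [-0.6 -0.5 -0.9] w 14.1
-> x 0.11 y 0.04 z 3.78 roll -0.10 len 38
[ 586.8 -347.3] [85.6 41.4] 17.41 9853 px [321. 242.] z 135.3 rgb [66. 57. 63.]
```

```bash
cat >> h.py <<'E'
def held(tag,r0=130,r1=215):
    X,p=world(tag); z=X[...,2]; s=monitor.read_state(); zt=s['eef_pos'][2]; a=s['tool_rot'][2]
    M=(z>zt+27)&(z<zt+42); M[:r0]=0; M[r1:]=0; M[:,:270]=0; M[:,370:]=0
    q=X[M][:,:2].astype(np.float32); r=cv2.minAreaRect(q); d=np.array(r[0])-s['eef_pos'][:2]
    print('held rect',np.round(r,1) if 0 else r,'lateral offset (+y side) %.1f'%(-d[0]*np.sin(a)+d[1]*np.cos(a)),'far end ahead of tcp %.1f'%np.max((q-s['eef_pos'][:2])@[np.cos(a),np.sin(a)]))
E
python3 -c "
from h import *
held('w5')"
```

```text
held rect ((615.5728759765625, -348.585693359375), (28.734899520874023, 15.157807350158691), 1.8038198947906494) lateral offset (+y side) 1.0 far end ahead of tcp 60.2
```

Emit:
arm_command:
  series: [5,0.1,0.08,0,0,5,0.1,0.08,0.5,0,5,0.1,0.08,1,0,5,0.1,0.08,1.5,0,5,0.1,0.08,1.8,0]

```text
clock: 9.15
eef_pos: [570.4, -351.7, 82.1]
tool_rot: [-3.141, 0.001, 0.037]
force: [-0.3, 0.2, -1.0]
width: 14.2
gripper_force: 59.8
```

```bash
python3 -c "
from h import *
go(571,-352.2,63.5,2.2)"
```

```text
clk 9.2 at [ 570.4 -351.7   82.1] yaw 2.10 F [-0.3  0.2 -1. ] w 14.2
-> x 0.06 y 0.05 z 1.86 roll -0.10 len 19
```

It is 11 mm between the posts with no force. Continue down.

Emit:
arm_command:
  series: [5,0,0,0.5,0,5,0,0,1,0,5,0,0,1.4,0,5,0,0,1.7,0,5,0,0,1.9,0]

```text
clock: 9.57
eef_pos: [570.8, -351.9, 63.7]
tool_rot: [-3.141, 0.0, 0.037]
force: [0.7, -0.7, -0.9]
width: 14.2
gripper_force: 59.8
```

Emit:
arm_command:
  series: [34,0,0,0,0,34,0,0,0,0,34,0,0,0,0,34,0,0,0,0,34,0,0,0,0]

```text
clock: 9.98
eef_pos: [571.2, -352.1, 64.7]
tool_rot: [3.141, -0.001, 0.037]
force: [-0.5, 0.4, -0.5]
width: 28.9
gripper_force: 0.0
```

```bash
python3 -c "
from h import *
go(571,-352.2,63.5,2.2)"
```

```text
clk 10.0 at [ 571.2 -352.1   64.7] yaw 2.10 F [-0.5  0.4 -0.5] w 28.9
-> x -0.02 y 0.01 z 0.12 roll -0.10 len 1
```

Emit:
arm_command:
  series: [34,0,0,-3,0,34,0,0,-6,0,34,0,0,-9,0,34,0,0,-12,0,34,0,0,-14,0]

```text
clock: 10.4
eef_pos: [571.9, -352.7, 207.9]
tool_rot: [3.139, -0.004, 0.037]
force: [0.9, 0.0, 0.1]
width: 29.4
gripper_force: 0.0
```

Emit:
arm_command:
  series: [34,0.1,-3,0,0,34,0.2,-6,0,0,34,0.3,-9.5,0,0,34,0.4,-13,0,0,34,0.53,-16.2,0,0]

```text
clock: 10.82
eef_pos: [570.1, -187.8, 204.7]
tool_rot: [-3.141, -0.001, 0.037]
force: [1.9, 0.3, -0.7]
width: 29.2
gripper_force: 0.0
```

Emit:
arm_command:
  series: [34,0.1,-3.2,0,0,34,0.2,-6.4,0,0,34,0.3,-9.6,0,0,34,0.4,-13,0,0,34,0.53,-16.2,0,0]

```text
clock: 11.23
eef_pos: [569.5, -26.0, 204.7]
tool_rot: [-3.141, -0.001, 0.037]
force: [1.7, -0.1, 0.5]
width: 28.9
gripper_force: 0.0
```

Emit:
arm_command:
  series: [34,0.1,-3.2,0,0,34,0.2,-6.4,0,0,34,0.3,-9.6,0,0,34,0.4,-13,0,0,34,0.53,-16.2,0,0]

```text
clock: 11.65
eef_pos: [568.8, 136.2, 204.7]
tool_rot: [-3.141, -0.001, 0.037]
force: [-1.0, 0.5, -0.1]
width: 29.4
gripper_force: 0.0
```

Emit:
arm_command:
  series: [34,0.1,-4,0,-1,34,0.2,-8,0,-2,34,0.3,-12,0,-3,34,0.4,-15,0,-3.7,34,0.53,-16.2,0,-3.7]

```text
clock: 12.07
eef_pos: [566.5, 303.6, 204.4]
tool_rot: [-3.137, -0.0, 0.109]
force: [0.7, 1.1, -0.6]
width: 29.2
gripper_force: 0.0
```

Emit:
arm_command:
  series: [34,0,0,0,0,34,0,0,0,0,34,0,0,0,0,34,0,0,0,0,34,0,0,0,0]

```text
clock: 12.48
eef_pos: [569.0, 294.0, 204.5]
tool_rot: [3.141, -0.0, 0.098]
force: [-0.1, -0.3, -0.6]
width: 28.9
gripper_force: 0.0
```

```bash
python3 -c "
from h import *
shot('wrist','w6');sheets('w6');shot('top','t1');sheets('t1',80,110);go(568.7,296.5,62.5,5.7);"
```

```text
[581.8 253.4] [111.2  15.3] 5.83 2539 px [373. 178.] z 96.8 rgb [86. 72. 82.]
[589.5 121.2] [119.7  17.8] 6.22 3265 px [532. 185.] z 96.6 rgb [80. 78. 75.]
[580.  209.2] [119.   16.1] 5.67 2906 px [425. 186.] z 96.7 rgb [149. 147. 142.]
[568.6 296.3] [120.2  14.9] 5.89 2570 px [319. 189.] z 96.8 rgb [122. 104. 111.]
[581.7 164.6] [119.8  16.3] 6.03 3115 px [479. 189.] z 96.7 rgb [71. 62. 77.]
[753.3 -25.2] [55.9 52.7] 85.48 242 px [322. 126.] z 92.2 rgb [123. 102.  46.]
[590.7 122.1] [118.2  15.7] 5.99 274 px [267. 183.] z 97.3 rgb [64. 63. 60.]
[582.4 165.5] [116.7  15.8] 6.18 291 px [251. 186.] z 97.3 rgb [61. 52. 54.]
[579.3 253.4] [118.3  17.1] 6.22 318 px [218. 187.] z 97.2 rgb [72. 61. 63.]
[580.1 209.6] [115.8  16.2] 6.05 299 px [234. 186.] z 97.1 rgb [119. 117. 111.]
[ 571.1 -350. ] [116.9  17.1] 2.4 343 px [444. 190.] z 96.8 rgb [75. 68. 85.]
[569.  294.1] [116.   16.9] 5.94 256 px [203. 195.] z 96.7 rgb [84. 67. 62.]
[576.   28.8] [41.2 11. ] 0.33 67 px [302. 189.] z 82.9 rgb [134.  40.  34.]
[378.8  68.9] [ 15.1 119.1] 84.25 271 px [286. 262.] z 85.5 rgb [158. 146.  76.]
[ 101.  -688.4] [28.9 45.1] 53.56 138 px [581. 373.] z 91.4 rgb [74. 67. 62.]
[51.7  1.6] [108.7  30.3] 89.64 170 px [311. 392.] z 94.7 rgb [30. 27. 25.]
clk 12.6 at [568.8 294.9 204.5] yaw 5.68 F [ 0.6 -0.5 -0.1] w 28.9
-> x 0.01 y -0.16 z 14.20 roll -0.02 len 142
```

Emit:
arm_command:
  series: [34,0,-0.15,1,0,34,0,-0.15,3,0,34,0,-0.15,5,0,34,0,-0.15,7,0,34,0,-0.15,9,0]

```text
clock: 13.0
eef_pos: [567.9, 297.6, 112.8]
tool_rot: [3.142, 0.0, 0.101]
force: [-0.0, -1.0, -0.4]
width: 28.8
gripper_force: 0.0
```

Emit:
arm_command:
  series: [34,0,0,1.5,0,34,0,0,3,0,34,0,0,4.3,0,34,0,0,5.2,0,34,0,0,5.2,0]

```text
clock: 13.42
eef_pos: [566.8, 297.0, 59.9]
tool_rot: [3.14, 0.004, 0.101]
force: [0.1, 0.3, -0.2]
width: 29.2
gripper_force: 0.0
```

Emit:
arm_command:
  series: [34,0,0,0,0,34,0,0,0,0,5,0,0,0,0,5,0,0,0,0,5,0,0,0,0]

```text
clock: 13.83
eef_pos: [569.0, 297.3, 63.3]
tool_rot: [3.141, -0.002, 0.101]
force: [-0.2, -2.6, 3.5]
width: 14.1
gripper_force: 59.2
```

```bash
python3 -c "
from h import *
go(569,-296.1,205,2.1);"
```

```text
clk 13.8 at [569.  297.3  63.3] yaw 5.77 F [-0.2 -2.6  3.5] w 14.1
-> x -5.97 y 59.04 z -14.17 roll 3.67 len 610
```

Emit:
arm_command:
  series: [5,0,0,-3,0,5,0,0,-6,0,5,0,0,-9,0,5,0,0,-12,0,5,0,0,-14.2,0]

```text
clock: 14.25
eef_pos: [568.6, 298.6, 207.2]
tool_rot: [-3.14, -0.002, 0.102]
force: [0.9, -0.0, -2.4]
width: 14.5
gripper_force: 58.8
```

Emit:
arm_command:
  series: [5,-0.3,2.5,0,0,5,-0.6,5.5,0,0,5,-0.9,8.5,0,0,5,-1.2,11.5,0,0,5,-1.5,14.8,0,0]

```text
clock: 14.67
eef_pos: [567.7, 148.9, 204.5]
tool_rot: [-3.141, -0.0, 0.103]
force: [-0.6, -0.2, -1.7]
width: 14.3
gripper_force: 58.8
```

Emit:
arm_command:
  series: [5,-0.3,3,0,0,5,-0.6,6,0,0,5,-0.9,9,0,0,5,-1.2,12,0,0,5,-1.5,14.8,0,0]

```text
clock: 15.08
eef_pos: [568.0, -1.2, 204.5]
tool_rot: [-3.142, -0.0, 0.101]
force: [1.0, 0.3, -1.1]
width: 14.2
gripper_force: 58.8
```

Emit:
arm_command:
  series: [5,-0.3,3,0,0,5,-0.6,6,0,0,5,-0.9,9,0,0,5,-1.2,12,0,0,5,-1.5,14.8,0,0]

```text
clock: 15.5
eef_pos: [568.0, -150.0, 204.4]
tool_rot: [-3.141, -0.0, 0.101]
force: [0.2, 0.3, -2.1]
width: 14.2
gripper_force: 58.8
```

Emit:
arm_command:
  series: [5,-0.4,4,0,1,5,-0.8,8,0,2,5,-1.2,12,0,3,5,-1.5,14.6,0,3.7,5,-1.5,14.6,0,3.7]

```text
clock: 15.92
eef_pos: [565.9, -304.4, 204.4]
tool_rot: [3.135, 0.0, 0.027]
force: [-0.4, -1.2, -0.6]
width: 14.2
gripper_force: 59.1
```

Emit:
arm_command:
  series: [5,0,0,0,0,5,0,0,0,0,5,0,0,0,0,5,0,0,0,0,5,0,0,0,0]

```text
clock: 16.33
eef_pos: [568.6, -293.7, 204.5]
tool_rot: [-3.141, -0.0, 0.039]
force: [0.5, 0.2, -1.1]
width: 14.0
gripper_force: 59.1
```

```bash
python3 -c "
from h import *
go(569,-296.1,102,2.1);"
```

```text
clk 16.3 at [ 568.6 -293.7  204.5] yaw 2.23 F [ 0.5  0.2 -1.1] w 14.0
-> x 0.03 y 0.24 z 10.25 roll 0.13 len 102
```

Emit:
arm_command:
  series: [5,0,0.2,2,0.1,5,0,0.2,4.5,0.1,5,0,0.2,7,0.1,5,0,0.2,9.2,0.1,5,0,0.2,10.2,0.1]

```text
clock: 16.75
eef_pos: [566.9, -295.5, 99.5]
tool_rot: [-3.139, 0.004, 0.036]
force: [-1.2, 0.8, -1.8]
width: 14.7
gripper_force: 59.0
```

Emit:
arm_command:
  series: [5,0,0,0,0,5,0,0,0,0,5,0,0,0,0,5,0,0,0,0,5,0,0,0,0]

```text
clock: 17.17
eef_pos: [569.1, -297.7, 103.8]
tool_rot: [3.14, -0.002, 0.035]
force: [0.3, -0.5, -1.7]
width: 13.7
gripper_force: 59.0
```

```bash
python3 -c "
from h import *
go(569,-296.1,63.7,2.1);shot('wrist','w7');held('w7');go(569,-296.1,63.7,2.1);shot('wrist','w7');held('w7');go(569,-296.1,63.7,2.1)"
```

```text
clk 17.2 at [ 569.1 -297.7  103.8] yaw 2.00 F [ 0.3 -0.5 -1.7] w 13.7
-> x -0.01 y -0.16 z 4.01 roll -0.10 len 40
held rect ((614.4761352539062, -294.9613952636719), (28.399106979370117, 15.02904224395752), 2.0677638053894043) lateral offset (+y side) 1.0 far end ahead of tcp 59.8
clk 17.2 at [ 568.9 -297.5  103.6] yaw 2.00 F [-0.2  0.4 -2.3] w 14.3
-> x 0.01 y -0.14 z 3.99 roll -0.10 len 40
held rect ((614.1387939453125, -294.89776611328125), (28.57569122314453, 15.045623779296875), 1.951544165611267) lateral offset (+y side) 1.0 far end ahead of tcp 59.7
clk 17.3 at [ 568.7 -297.5  103.3] yaw 2.00 F [ 0.7  0.2 -1.1] w 14.3
-> x 0.03 y -0.14 z 3.96 roll -0.10 len 40
```

Emit:
arm_command:
  series: [5,0,-0.14,0,-0.1,5,0,-0.14,0.3,-0.1,5,0,-0.14,0.8,-0.1,5,0,-0.14,1.4,-0.1,5,0,-0.14,1.9,-0.1]

```text
clock: 17.68
eef_pos: [567.8, -295.7, 82.3]
tool_rot: [-3.141, 0.001, 0.037]
force: [-0.6, 0.1, -2.7]
width: 14.0
gripper_force: 59.0
```

Emit:
arm_command:
  series: [5,0,0,0.4,0,5,0,0,0.8,0,5,0,0,1.2,0,5,0,0,1.6,0,5,0,0,2,0]

```text
clock: 18.1
eef_pos: [568.2, -296.2, 63.2]
tool_rot: [3.141, -0.0, 0.037]
force: [-8.2, -6.8, 44.6]
width: 14.3
gripper_force: 67.5
```

```bash
python3 -c "
from h import *
go(569,-296.1,63.7,2.1)"
```

```text
clk 18.1 at [ 568.2 -296.2   63.2] yaw 2.11 F [-8.2 -6.8 44.6] w 14.3
-> x 0.08 y -0.00 z -0.05 roll 0.01 len 1
```

Emit:
arm_command:
  series: [34,0,0,-0.1,0,34,0,0,-0.1,0,34,0,0,-0.1,0,34,0,0,-0.1,0,34,0,0,-0.1,0]

```text
clock: 18.52
eef_pos: [568.3, -295.7, 64.5]
tool_rot: [-3.142, -0.0, 0.037]
force: [-0.4, 0.6, -0.2]
width: 29.0
gripper_force: 0.0
```

Emit:
arm_command:
  series: [34,0,0,-2.5,0,34,0,0,-5.5,0,34,0,0,-8.5,0,34,0,0,-11.5,0,34,0,0,-14,0]

```text
clock: 18.93
eef_pos: [568.6, -296.0, 206.7]
tool_rot: [3.141, -0.002, 0.037]
force: [0.6, -0.2, 0.5]
width: 29.3
gripper_force: 0.0
```

Emit:
arm_command:
  series: [34,0.1,-2,0,0,34,0.2,-4.5,0,0,34,0.4,-7.5,0,0,34,0.6,-10.5,0,0,34,0.75,-13.7,0,0]

```text
clock: 19.35
eef_pos: [570.6, -157.8, 204.6]
tool_rot: [3.141, -0.001, 0.036]
force: [0.3, 0.2, -0.2]
width: 28.9
gripper_force: 0.0
```

Emit:
arm_command:
  series: [34,0.15,-2.8,0,0,34,0.3,-5.6,0,0,34,0.45,-8.4,0,0,34,0.6,-11.1,0,0,34,0.75,-13.7,0,0]

```text
clock: 19.77
eef_pos: [573.0, -19.7, 204.5]
tool_rot: [-3.141, -0.0, 0.037]
force: [0.3, 0.5, 0.1]
width: 28.9
gripper_force: 0.0
```

Emit:
arm_command:
  series: [34,0.15,-2.8,0,0,34,0.3,-5.6,0,0,34,0.45,-8.4,0,0,34,0.6,-11.1,0,0,34,0.75,-13.7,0,0]

```text
clock: 20.18
eef_pos: [575.4, 117.5, 204.5]
tool_rot: [-3.141, -0.0, 0.037]
force: [1.0, -0.1, -0.2]
width: 29.1
gripper_force: 0.0
```

Emit:
arm_command:
  series: [34,0.2,-4,0,-1,34,0.4,-8,0,-2,34,0.6,-11,0,-3,34,0.75,-13,0,-3.8,34,0.75,-13.7,0,-3.8]

```text
clock: 20.6
eef_pos: [577.0, 258.4, 204.3]
tool_rot: [-3.138, -0.0, 0.109]
force: [0.2, 0.1, 0.2]
width: 29.0
gripper_force: 0.0
```

Emit:
arm_command:
  series: [34,0,0,0,0,34,0,0,0,0,34,0,0,0,0,34,0,0,0,0,34,0,0,0,0]

```text
clock: 21.02
eef_pos: [578.5, 250.9, 204.5]
tool_rot: [3.141, -0.0, 0.1]
force: [-0.6, -0.5, -0.0]
width: 29.1
gripper_force: 0.0
```

```bash
python3 -c "
from h import *
shot('wrist','w8');sheets('w8');shot('top','t2');sheets('t2',80,110);go(578.7,253.4,63,5.9);"
```

```text
[577.4 253.2] [120.2  14.9] 6.1 2572 px [319. 191.] z 96.9 rgb [125. 106. 114.]
[589.5 121.4] [119.2  16.2] 5.59 3007 px [479. 192.] z 96.7 rgb [113. 110. 106.]
[587.7 209.7] [103.8  15.5] 5.95 2290 px [373. 183.] z 96.8 rgb [152. 150. 145.]
[581.8 165. ] [119.9  16.1] 5.86 2886 px [425. 195.] z 96.8 rgb [92. 78. 94.]
[752.9 -25.1] [55.9 52.2] 85.66 243 px [322. 126.] z 92.2 rgb [127. 106.  48.]
[590.5 121.9] [117.2  15.2] 5.96 280 px [267. 183.] z 97.4 rgb [95. 92. 88.]
[582.4 165.5] [116.5  16. ] 6.14 291 px [251. 185.] z 97.3 rgb [82. 69. 72.]
[580.5 209.3] [116.8  15.8] 5.78 302 px [234. 186.] z 97.3 rgb [124. 121. 115.]
[ 571. -350.] [117.1  17.1] 2.29 340 px [444. 190.] z 96.8 rgb [78. 71. 88.]
[ 568.5 -295. ] [117.   16.7] 2.6 330 px [423. 191.] z 96.9 rgb [77. 70. 86.]
[561.5 251.4] [82.9 16.1] 5.6 214 px [219. 194.] z 97.0 rgb [98. 82. 84.]
[576.   28.7] [41.4 11. ] 0.49 62 px [302. 188.] z 82.7 rgb [66. 18. 15.]
[379.1  68.8] [ 15.3 118.5] 84.26 270 px [286. 263.] z 86.0 rgb [193. 179.  91.]
[  96.7 -686.1] [29.7 35.2] 70.65 126 px [581. 374.] z 92.0 rgb [79. 72. 67.]
[52.4  3.2] [ 28.9 106.2] 1.15 175 px [311. 392.] z 94.4 rgb [31. 29. 26.]
clk 21.1 at [578.3 251.8 204.5] yaw 5.81 F [ 0.   1.2 -0.4] w 29.6
-> x 0.05 y -0.16 z 14.15 roll -0.09 len 141
```

Emit:
arm_command:
  series: [34,0,-0.15,1,0,34,0,-0.15,3,0,34,0,-0.15,5,0,34,0,-0.15,7,0,34,0,-0.15,9,0]

```text
clock: 21.53
eef_pos: [577.6, 254.2, 112.8]
tool_rot: [3.142, 0.0, 0.103]
force: [-0.0, -0.3, 0.2]
width: 29.3
gripper_force: 0.0
```

Emit:
arm_command:
  series: [34,0,0,1.5,0,34,0,0,3,0,34,0,0,4.3,0,34,0,0,5.2,0,34,0,0,5.2,0]

```text
clock: 21.95
eef_pos: [576.5, 253.8, 60.0]
tool_rot: [3.14, 0.004, 0.103]
force: [0.1, -0.7, -0.5]
width: 28.9
gripper_force: 0.0
```

Emit:
arm_command:
  series: [34,0,0,0,0,34,0,0,0,0,5,0,0,0,0,5,0,0,0,0,5,0,0,0,0]

```text
clock: 22.37
eef_pos: [578.8, 253.9, 63.3]
tool_rot: [3.141, -0.002, 0.102]
force: [0.8, -0.8, 1.8]
width: 14.0
gripper_force: 59.0
```

```bash
python3 -c "
from h import *
go(566.9,-240.2,205,2.1);"
```

```text
clk 22.4 at [578.8 253.9  63.3] yaw 5.87 F [ 0.8 -0.8  1.8] w 14.0
-> x -6.23 y 49.03 z -14.17 roll 3.77 len 514
```

Emit:
arm_command:
  series: [5,0,0,-3,0,5,0,0,-6,0,5,0,0,-9,0,5,0,0,-12,0,5,0,0,-14.2,0]

```text
clock: 22.78
eef_pos: [578.4, 255.0, 207.2]
tool_rot: [-3.14, -0.003, 0.103]
force: [-0.2, 0.4, -0.7]
width: 14.1
gripper_force: 58.6
```

Emit:
arm_command:
  series: [5,-0.2,2,0,0,5,-0.5,4.2,0,0,5,-0.8,6.5,0,0,5,-1.2,9.3,0,0,5,-1.55,12.25,0,0]

```text
clock: 23.2
eef_pos: [574.5, 131.1, 204.5]
tool_rot: [-3.141, -0.0, 0.105]
force: [1.2, 0.1, -1.5]
width: 14.4
gripper_force: 58.6
```

Emit:
arm_command:
  series: [5,-0.3,2.5,0,0,5,-0.6,5,0,0,5,-0.9,7.5,0,0,5,-1.2,10,0,0,5,-1.55,12.25,0,0]

```text
clock: 23.62
eef_pos: [572.1, 6.1, 204.5]
tool_rot: [3.142, -0.0, 0.103]
force: [-0.8, 0.1, -1.2]
width: 14.1
gripper_force: 58.6
```

Emit:
arm_command:
  series: [5,-0.3,2.5,0,0,5,-0.6,5,0,0,5,-0.9,7.5,0,0,5,-1.2,10,0,0,5,-1.55,12.25,0,0]

```text
clock: 24.03
eef_pos: [569.3, -117.3, 204.5]
tool_rot: [3.142, -0.0, 0.103]
force: [0.3, -0.2, -3.0]
width: 14.1
gripper_force: 58.6
```

Emit:
arm_command:
  series: [5,-0.4,3,0,1,5,-0.8,6,0,2,5,-1.2,9,0,3,5,-1.55,11.5,0,3.7,5,-1.55,12.25,0,3.8]

```text
clock: 24.45
eef_pos: [565.1, -245.3, 204.5]
tool_rot: [3.138, 0.0, 0.03]
force: [-0.5, -1.5, -1.7]
width: 14.3
gripper_force: 58.5
```

Emit:
arm_command:
  series: [5,0,0,0,0,5,0,0,0,0,5,0,0,0,0,5,0,0,0,0,5,0,0,0,0]

```text
clock: 24.87
eef_pos: [567.0, -237.5, 204.4]
tool_rot: [-3.141, -0.0, 0.039]
force: [-0.0, -0.5, -0.7]
width: 13.9
gripper_force: 58.6
```

```bash
python3 -c "
from h import *
go(566.9,-240.2,102,2.1);"
```

```text
clk 24.9 at [ 567.  -237.5  204.4] yaw 2.25 F [-0.  -0.5 -0.7] w 13.9
-> x -0.03 y 0.27 z 10.24 roll 0.15 len 102
```

Emit:
arm_command:
  series: [5,0,0.12,2,0.1,5,0,0.12,4.5,0.1,5,0,0.12,7,0.1,5,0,0.12,9.2,0.1,5,0,0.12,10.2,0.1]

```text
clock: 25.28
eef_pos: [565.2, -238.8, 99.6]
tool_rot: [-3.139, 0.004, 0.036]
force: [-0.9, 0.0, -1.8]
width: 14.4
gripper_force: 58.6
```

Emit:
arm_command:
  series: [5,0,0,0,0,5,0,0,0,0,5,0,0,0,0,5,0,0,0,0,5,0,0,0,0]

```text
clock: 25.7
eef_pos: [567.5, -240.9, 103.7]
tool_rot: [3.141, -0.002, 0.035]
force: [-0.3, -0.3, -1.7]
width: 14.2
gripper_force: 58.6
```

```bash
python3 -c "
from h import *
shot('wrist','w9');held('w9');shot('wrist','w9');held('w9');go(566.9,-240.2,63.7,2.1)"
```

```text
held rect ((612.60498046875, -238.28277587890625), (27.934701919555664, 15.075775146484375), 1.924493432044983) lateral offset (+y side) 1.0 far end ahead of tcp 59.3
held rect ((612.3756713867188, -238.2432403564453), (27.9975528717041, 15.077221870422363), 2.0095572471618652) lateral offset (+y side) 1.0 far end ahead of tcp 59.2
clk 25.8 at [ 567.2 -240.8  103.3] yaw 2.00 F [ 0.3 -0.3 -1.6] w 14.3
-> x -0.03 y -0.06 z 3.96 roll -0.10 len 40
```

Emit:
arm_command:
  series: [5,0,-0.05,0,-0.1,5,0,-0.05,0.3,-0.1,5,0,-0.05,0.8,-0.1,5,0,-0.05,1.4,-0.1,5,0,-0.05,1.9,-0.1]

```text
clock: 26.22
eef_pos: [566.3, -239.9, 82.4]
tool_rot: [-3.141, 0.001, 0.037]
force: [0.1, 0.7, -1.4]
width: 14.4
gripper_force: 58.6
```

Emit:
arm_command:
  series: [5,0,0,0.4,0,5,0,0,0.8,0,5,0,0,1.2,0,5,0,0,1.6,0,5,0,0,1.85,0]

```text
clock: 26.63
eef_pos: [566.4, -240.0, 64.2]
tool_rot: [-3.141, 0.0, 0.037]
force: [-0.2, 0.2, -1.8]
width: 14.4
gripper_force: 58.6
```

```bash
python3 -c "
from h import *
go(566.9,-240.2,63.7,2.1)"
```

```text
clk 26.6 at [ 566.4 -240.    64.2] yaw 2.10 F [-0.2  0.2 -1.8] w 14.4
-> x 0.05 y 0.02 z 0.05 roll 0.00 len 1
```

Emit:
arm_command:
  series: [34,0,0,0,0,34,0,0,0,0,34,0,0,0,0,34,0,0,0,0,34,0,0,0,0]

```text
clock: 27.05
eef_pos: [566.9, -240.2, 65.2]
tool_rot: [3.141, -0.001, 0.037]
force: [-0.3, -0.4, -0.4]
width: 28.9
gripper_force: 0.0
```

Emit:
arm_command:
  series: [34,0,0,-2.5,0,34,0,0,-5.5,0,34,0,0,-8.5,0,34,0,0,-11.5,0,34,0,0,-14,0]

```text
clock: 27.47
eef_pos: [567.1, -240.3, 207.3]
tool_rot: [3.141, -0.002, 0.037]
force: [0.8, 0.7, 0.3]
width: 28.7
gripper_force: 0.0
```

Emit:
arm_command:
  series: [34,0.1,-2,0,0,34,0.3,-4.5,0,0,34,0.5,-7.5,0,0,34,0.8,-10.5,0,0,34,1,-13.5,0,0]

```text
clock: 27.88
eef_pos: [571.7, -103.6, 205.2]
tool_rot: [3.142, -0.001, 0.036]
force: [0.7, -0.2, 0.4]
width: 29.1
gripper_force: 0.0
```

Emit:
arm_command:
  series: [34,0.2,-2.8,0,0,34,0.4,-5.6,0,0,34,0.6,-8.4,0,0,34,0.8,-11.1,0,0,34,1,-13.6,0,0]

```text
clock: 28.3
eef_pos: [576.6, 33.4, 205.2]
tool_rot: [-3.141, -0.001, 0.037]
force: [0.6, -0.1, 0.4]
width: 28.8
gripper_force: 0.0
```

Emit:
arm_command:
  series: [34,0.2,-4,0,-1,34,0.5,-8,0,-2,34,0.8,-11,0,-3,34,1,-13,0,-3.8,34,1,-13.6,0,-3.8]

```text
clock: 28.72
eef_pos: [581.3, 173.4, 205.0]
tool_rot: [-3.138, -0.001, 0.11]
force: [0.2, 0.9, -0.3]
width: 29.2
gripper_force: 0.0
```

Emit:
arm_command:
  series: [34,0,0,0,0,34,0,0,0,0,34,0,0,0,0,34,0,0,0,0,34,0,0,0,0]

```text
clock: 29.13
eef_pos: [582.0, 165.9, 205.0]
tool_rot: [3.141, -0.0, 0.1]
force: [0.4, 0.1, 0.0]
width: 29.2
gripper_force: 0.0
```

```bash
python3 -c "
from h import *
shot('wrist','w10');sheets('w10');shot('top','t3');sheets('t3',80,110);go(581.9,165.4,63,5.9);"
```

```text
[738.8 -26.8] [10.4 38.8] 1.47 748 px [612.   7.] z 94.7 rgb [198. 160.   4.]
[593.4 122. ] [111.7  15.4] 5.65 2505 px [376. 180.] z 96.8 rgb [164. 162. 158.]
[585.1 209.3] [109.2  15.2] 5.96 2421 px [269. 179.] z 96.8 rgb [244. 244. 241.]
[582.  164.9] [120.1  15. ] 6.24 2557 px [323. 189.] z 96.9 rgb [141. 123. 128.]
[752.6 -25. ] [56.5 51.8] 82.71 248 px [322. 126.] z 91.3 rgb [125. 104.  47.]
[590.3 121.9] [117.3  15.3] 5.72 277 px [267. 183.] z 97.5 rgb [120. 117. 111.]
[ 570.9 -349.5] [116.1  17.4] 2.66 342 px [444. 190.] z 96.6 rgb [76. 70. 87.]
[ 568.5 -294.8] [116.5  16.5] 2.02 320 px [423. 191.] z 96.9 rgb [79. 70. 86.]
[ 565.9 -237.9] [116.7  16.7] 2.25 314 px [402. 192.] z 97.1 rgb [82. 73. 90.]
[563.1 163.3] [78.1 15.9] 6.63 184 px [252. 194.] z 97.5 rgb [99. 83. 87.]
[558.8 207.5] [73.4 16.3] 6.12 181 px [235. 195.] z 97.3 rgb [159. 156. 148.]
[576.   28.8] [11.  41.4] 89.8 62 px [302. 189.] z 82.9 rgb [66. 23. 17.]
[378.9  68.9] [ 15.6 118.9] 84.19 272 px [286. 262.] z 85.8 rgb [192. 177.  90.]
[104.1 727.5] [ 32.1 110.1] 27.59 567 px [ 28. 370.] z 99.9 rgb [28. 47. 79.]
[  99.3 -684.4] [25.  39.9] 61.06 120 px [581. 373.] z 94.3 rgb [69. 64. 61.]
[ 53.9 695.7] [12.2 88.3] 28.95 164 px [ 37. 391.] z 101.3 rgb [117. 115. 116.]
[52.1  1.4] [108.4  29. ] 89.47 173 px [312. 392.] z 94.4 rgb [31. 28. 26.]
[ 45.2 687.2] [18.2 46.7] 6.14 71 px [ 42. 396.] z 99.1 rgb [31. 49. 79.]
clk 29.2 at [581.9 166.6 204.9] yaw 5.80 F [-0.   0.4 -0. ] w 29.5
-> x -0.01 y 0.12 z 14.19 roll -0.10 len 142
```

Emit:
arm_command:
  series: [34,0,0.16,1,0,34,0,0.16,3,0,34,0,0.16,5,0,34,0,0.16,7,0,34,0,0.16,9,0]

```text
clock: 29.65
eef_pos: [581.6, 165.8, 113.3]
tool_rot: [3.141, 0.0, 0.103]
force: [1.1, 0.2, 0.1]
width: 29.1
gripper_force: 0.0
```

Emit:
arm_command:
  series: [34,0,0,1.5,0,34,0,0,3,0,34,0,0,4.3,0,34,0,0,5.2,0,34,0,0,5.2,0]

```text
clock: 30.07
eef_pos: [580.2, 165.5, 60.4]
tool_rot: [3.141, 0.004, 0.103]
force: [-0.6, 1.2, -0.2]
width: 29.4
gripper_force: 0.0
```

Emit:
arm_command:
  series: [34,0,0,0,0,34,0,0,0,0,5,0,0,0,0,5,0,0,0,0,5,0,0,0,0]

```text
clock: 30.48
eef_pos: [582.6, 165.7, 63.7]
tool_rot: [3.141, -0.002, 0.103]
force: [1.1, -1.4, 3.4]
width: 14.3
gripper_force: 58.6
```

```bash
python3 -c "
from h import *
go(564.7,-184.2,205,2.1);"
```

```text
clk 30.5 at [582.6 165.7  63.7] yaw 5.87 F [ 1.1 -1.4  3.4] w 14.3
-> x -5.36 y 34.62 z -14.13 roll 3.77 len 378
```

Emit:
arm_command:
  series: [5,0,0,-3,0,5,0,0,-6,0,5,0,0,-9,0,5,0,0,-12,0,5,0,0,-14.2,0]

```text
clock: 30.9
eef_pos: [582.5, 166.7, 207.7]
tool_rot: [-3.141, -0.003, 0.103]
force: [0.3, -0.4, -0.6]
width: 14.1
gripper_force: 58.5
```

Emit:
arm_command:
  series: [5,-0.3,2,0,0,5,-0.6,4,0,0,5,-1,6.5,0,0,5,-1.4,9,0,0,5,-1.8,11.5,0,0]

```text
clock: 31.32
eef_pos: [575.4, 49.3, 205.1]
tool_rot: [-3.141, -0.0, 0.104]
force: [0.6, 0.6, -0.3]
width: 13.9
gripper_force: 58.7
```

Emit:
arm_command:
  series: [5,-0.4,2.5,0,0,5,-0.7,5,0,0,5,-1.1,7.5,0,0,5,-1.5,9.7,0,0,5,-1.8,11.5,0,0]

```text
clock: 31.73
eef_pos: [569.2, -68.4, 205.0]
tool_rot: [3.141, 0.0, 0.102]
force: [0.9, 0.1, -0.3]
width: 14.2
gripper_force: 58.6
```

Emit:
arm_command:
  series: [5,-0.4,2.5,0,1,5,-0.8,5,0,2,5,-1.2,8,0,3,5,-1.6,10.5,0,3.7,5,-1.8,11.6,0,3.8]

```text
clock: 32.15
eef_pos: [562.9, -188.2, 205.1]
tool_rot: [3.139, -0.0, 0.032]
force: [-1.0, -0.9, -0.3]
width: 14.1
gripper_force: 58.5
```

Emit:
arm_command:
  series: [5,0,0,0,0,5,0,0,0,0,5,0,0,0,0,5,0,0,0,0,5,0,0,0,0]

```text
clock: 32.57
eef_pos: [564.1, -181.5, 204.8]
tool_rot: [-3.141, -0.0, 0.039]
force: [-0.3, -0.1, -1.3]
width: 14.2
gripper_force: 58.5
```

```bash
python3 -c "
from h import *
go(564.7,-184.2,102,2.1);"
```

```text
clk 32.6 at [ 564.1 -181.5  204.8] yaw 2.26 F [-0.3 -0.1 -1.3] w 14.2
-> x 0.05 y 0.27 z 10.28 roll 0.16 len 103
```

Emit:
arm_command:
  series: [5,0.05,0.12,2,0.1,5,0.05,0.12,4.5,0.1,5,0.05,0.12,7,0.1,5,0.05,0.12,9.2,0.1,5,0.05,0.12,10.2,0.1]

```text
clock: 32.98
eef_pos: [562.8, -183.0, 100.1]
tool_rot: [-3.14, 0.004, 0.037]
force: [-0.6, 0.5, -1.8]
width: 14.2
gripper_force: 58.5
```

Emit:
arm_command:
  series: [5,0,0,0,0,5,0,0,0,0,5,0,0,0,0,5,0,0,0,0,5,0,0,0,0]

```text
clock: 33.4
eef_pos: [565.2, -185.0, 104.2]
tool_rot: [3.141, -0.002, 0.035]
force: [-0.9, -0.8, 0.3]
width: 14.3
gripper_force: 58.5
```

```bash
python3 -c "
from h import *
shot('wrist','w11');held('w11');shot('wrist','w11');held('w11');go(564.7,-184.2,63.9,2.1)"
```

```text
held rect ((610.2652587890625, -182.39808654785156), (28.25870704650879, 15.054140090942383), 1.9651261568069458) lateral offset (+y side) 1.0 far end ahead of tcp 59.5
held rect ((610.0447998046875, -182.37991333007812), (28.411949157714844, 15.05005168914795), 1.918570876121521) lateral offset (+y side) 0.9 far end ahead of tcp 59.5
clk 33.5 at [ 564.8 -184.9  103.7] yaw 2.00 F [ 1.  -0.2 -0.8] w 14.1
-> x -0.00 y -0.07 z 3.98 roll -0.10 len 40
```

Emit:
arm_command:
  series: [5,0,-0.06,0,-0.1,5,0,-0.06,0.3,-0.1,5,0,-0.06,0.8,-0.1,5,0,-0.06,1.4,-0.1,5,0,-0.06,1.9,-0.1]

```text
clock: 33.92
eef_pos: [563.9, -184.1, 82.9]
tool_rot: [-3.141, 0.001, 0.037]
force: [-0.5, 0.3, -1.2]
width: 14.2
gripper_force: 58.5
```

Emit:
arm_command:
  series: [5,0,0,0.4,0,5,0,0,0.8,0,5,0,0,1.2,0,5,0,0,1.6,0,5,0,0,1.85,0]

```text
clock: 34.33
eef_pos: [564.1, -184.1, 64.7]
tool_rot: [-3.141, 0.0, 0.037]
force: [1.0, 0.4, -1.0]
width: 13.8
gripper_force: 58.5
```

```bash
python3 -c "
from h import *
go(564.7,-184.2,63.7,2.1)"
```

```text
clk 34.3 at [ 564.1 -184.1   64.7] yaw 2.10 F [ 1.   0.4 -1. ] w 13.8
-> x 0.06 y 0.01 z 0.10 roll 0.00 len 1
```

Emit:
arm_command:
  series: [34,0,0,0,0,34,0,0,0,0,34,0,0,0,0,34,0,0,0,0,34,0,0,0,0]

```text
clock: 34.75
eef_pos: [564.5, -184.2, 65.7]
tool_rot: [3.141, -0.001, 0.037]
force: [-0.1, 0.4, -0.5]
width: 28.9
gripper_force: 0.0
```

Emit:
arm_command:
  series: [34,0,0,-2.5,0,34,0,0,-5.5,0,34,0,0,-8.5,0,34,0,0,-11.5,0,34,0,0,-14,0]

```text
clock: 35.17
eef_pos: [564.7, -184.3, 207.8]
tool_rot: [3.141, -0.002, 0.037]
force: [0.3, -0.8, 0.3]
width: 29.0
gripper_force: 0.0
```

Emit:
arm_command:
  series: [34,0.2,-2,0,0,34,0.4,-4,0,0,34,0.6,-6,0,0,34,0.8,-8.5,0,0,34,0.95,-10.6,0,0]

```text
clock: 35.58
eef_pos: [569.9, -76.2, 205.7]
tool_rot: [-3.141, -0.001, 0.037]
force: [0.3, 1.6, -0.8]
width: 29.0
gripper_force: 0.0
```

Emit:
arm_command:
  series: [34,0.2,-2.5,0,0.5,34,0.4,-5,0,1,34,0.7,-8,0,1.5,34,0.95,-10,0,1.8,34,0.95,-10.7,0,1.8]

```text
clock: 36.0
eef_pos: [575.6, 34.3, 205.5]
tool_rot: [-3.139, -0.001, 0.011]
force: [0.1, 1.1, -0.5]
width: 29.3
gripper_force: 0.0
```

Emit:
arm_command:
  series: [34,0,0,0,0,34,0,0,0,0,34,0,0,0,0,34,0,0,0,0,34,0,0,0,0]

```text
clock: 36.42
eef_pos: [575.4, 27.6, 205.4]
tool_rot: [3.141, -0.0, 0.003]
force: [-0.5, 0.6, 0.3]
width: 29.3
gripper_force: 0.0
```

```bash
python3 -c "
from h import *
shot('wrist','w12');sheets('w12',84,104);shot('top','t4');sheets('t4',86,110);sheets('w12',76,90);go(576,28.8,70,0)"
```

```text
[589.6 121. ] [119.8  15.9] 5.73 3343 px [208. 171.] z 96.6 rgb [214. 213. 211.]
[579.8 208.4] [119.4  17.6] 6.26 4043 px [105. 183.] z 96.4 rgb [184. 182. 178.]
[ 565.1 -238.3] [121.1  18.1] 2.16 2689 px [627. 221.] z 93.4 rgb [ 71.  71. 123.]
[ 563.  -182.7] [120.1  18. ] 1.98 4119 px [569. 204.] z 96.3 rgb [108.  96. 127.]
[429.2  63. ] [14.9 16.9] 88.12 185 px [285. 334.] z 84.8 rgb [244. 227.  14.]
[754.2 -29.3] [41.1 51.1] 89.85 158 px [323. 126.] z 95.8 rgb [119.  98.  43.]
[580.5 209.4] [116.5  15.9] 6.3 279 px [234. 186.] z 97.4 rgb [160. 156. 149.]
[ 571.  -349.6] [116.4  16.8] 2.3 308 px [444. 190.] z 96.7 rgb [80. 72. 87.]
[ 568.3 -294.9] [116.2  16.7] 1.97 298 px [423. 191.] z 97.0 rgb [80. 71. 85.]
[ 565.8 -237.7] [116.2  16. ] 2.3 291 px [402. 192.] z 97.2 rgb [83. 74. 88.]
[ 563.7 -181.8] [116.9  15.8] 2.12 283 px [381. 193.] z 97.3 rgb [85. 75. 89.]
[103.9 728.1] [ 32.1 110.4] 27.91 536 px [ 28. 370.] z 100.1 rgb [27. 46. 77.]
[ 101.5 -681. ] [15.  29.6] 60.12 84 px [582. 374.] z 98.1 rgb [60. 57. 56.]
[ 54.3 695.2] [12.7 92.6] 27.87 182 px [ 39. 391.] z 101.0 rgb [104. 103. 105.]
[ 48.6 667.6] [82.6 29.3] 88.57 258 px [ 52. 395.] z 99.2 rgb [22. 39. 67.]
[ 55.7 -26.4] [56.4  7. ] 63.1 68 px [322. 392.] z 98.4 rgb [29. 27. 25.]
[590.1 113.8] [119.    1.3] 5.69 755 px [220. 169.] z 83.3 rgb [73. 71. 68.]
[580.4 201.2] [119.    3.5] 6.94 1488 px [119. 179.] z 83.3 rgb [71. 70. 67.]
[ 565.2 -231.3] [ 11.3 121.4] 88.33 2067 px [619. 200.] z 83.2 rgb [33. 41. 98.]
[ 563.6 -175.6] [ 15.6 120.5] 85.71 1640 px [554. 199.] z 83.2 rgb [29. 40. 98.]
[576.   27.8] [11.5 43. ] 89.91 651 px [321. 189.] z 81.5 rgb [224.  47.  37.]
[429.2  62.8] [15.1 17.7] 85.34 285 px [286. 332.] z 84.4 rgb [210. 192.  16.]
clk 36.5 at [575.4  28.3 205.4] yaw 0.21 F [ 0.4  0.  -0.6] w 29.0
-> x 0.06 y -0.05 z 13.54 roll 0.21 len 135
```

View pics/w12.png

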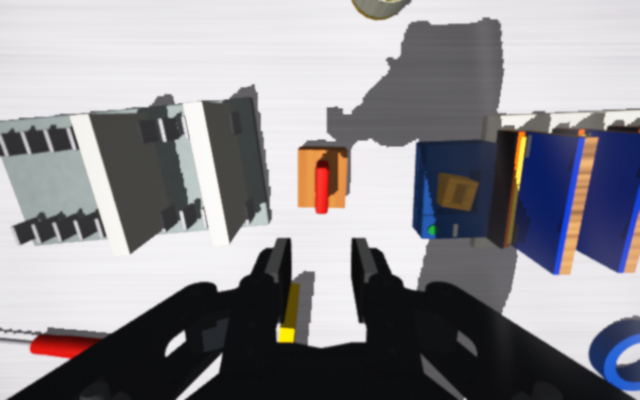

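Emit:
arm_command:
  series: [34,0.05,0,2,0.2,34,0.05,0,4.5,0.2,34,0.05,0,7,0.2,34,0.05,0,9.2,0.2,34,0.05,0,10.5,0.2]

```text
clock: 36.93
eef_pos: [574.6, 28.9, 98.0]
tool_rot: [3.141, 0.003, 0.001]
force: [-1.0, 0.0, 0.2]
width: 29.0
gripper_force: 0.0
```

Emit:
arm_command:
  series: [34,0,0,1.5,0,34,0,0,3,0,34,0,0,4.4,0,34,0,0,5.3,0,34,0,0,5.3,0]

```text
clock: 37.35
eef_pos: [574.6, 29.0, 45.5]
tool_rot: [3.141, 0.003, 0.001]
force: [0.2, -0.0, 0.4]
width: 28.9
gripper_force: 0.0
```

```bash
python3 -c "
from h import *
shot('wrist','w13');go(576,28.2,46,0)
print(monitor.read_state()['qpos'].round(2))
X,p=world('w12'); z=X[...,2]
v,u=np.mgrid[:400,:640]
M=(u>425)&(u<490)&(v>165)&(v<215)&(z>39.5)&(z<46); q=X[M]; print(len(q),cv2.minAreaRect(q[:,:2].astype(np.float32)))
X,p=world('w1'); z=X[...,2]
M=(u>170)&(u<213)&(v>178)&(v<218)&(z>39.5)&(z<46)&(p[...,0]>p[...,2].astype(int)+60); q=X[M]; print(len(q),cv2.minAreaRect(q[:,:2].astype(np.float32)))
"
```

```text
clk 37.4 at [575.4  29.1  46.6] yaw 0.08 F [ 0.3 -0.3  0.2] w 29.1
-> x 0.06 y 0.09 z 0.06 roll 0.08 len 1
[-0.14  0.78  0.07  1.86 -0.1   0.5  -1.57]
724 ((567.732666015625, -109.84200286865234), (58.0077018737793, 44.072120666503906), 88.00271606445312)
587 ((561.97802734375, -111.24264526367188), (30.623170852661133, 30.997785568237305), 80.40428924560547)
```

Emit:
arm_command:
  series: [5,0.05,0.05,0,0,5,0.05,0.05,0,0,5,0.05,0.05,0,0,5,0.05,0.05,0,0,5,0.05,0.05,0,0]

```text
clock: 37.82
eef_pos: [577.1, 28.7, 48.1]
tool_rot: [3.141, -0.002, 0.002]
force: [0.6, -1.0, 2.6]
width: 11.5
gripper_force: 59.9
```

Emit:
arm_command:
  series: [5,0,0,-1,0,5,0,0,-3,0,5,0,0,-5,0,5,0,0,-7,0,5,0,0,-8,0]

```text
clock: 38.23
eef_pos: [577.5, 29.2, 130.2]
tool_rot: [-3.141, -0.003, 0.002]
force: [0.1, 0.1, -0.4]
width: 11.3
gripper_force: 59.5
```

Emit:
arm_command:
  series: [5,-0.4,2.5,0,2,5,-0.7,6,0,4,5,-1.1,9.5,0,6,5,-1.4,12.5,0,8,5,-1.4,14,0,9.7]

```text
clock: 38.65
eef_pos: [561.2, -116.3, 127.7]
tool_rot: [3.139, 0.0, -0.175]
force: [-0.0, -1.3, -0.7]
width: 11.1
gripper_force: 59.6
```

Emit:
arm_command:
  series: [5,0,0,0,0,5,0,0,0,0,5,0,0,0,0,5,0,0,0,0,5,0,0,0,0]

```text
clock: 39.07
eef_pos: [562.9, -109.0, 127.2]
tool_rot: [-3.141, 0.0, -0.165]
force: [0.1, 0.2, -1.4]
width: 11.4
gripper_force: 59.6
```

```bash
python3 -c "
from h import *
shot('top','t5');shot('wrist','w14');shot('wrist','w14');go(561.9,-111.3,80,-9.6)
crop('w14',220,60,420,260,3,'w14c')
X,p=world('w14'); z=X[...,2]; P=p.astype(int)
M=(z>39)&(z<46)&(P[...,0]>P[...,2]+40)&(P[...,1]>P[...,2]+20); M[:,:200]=0;M[:,460:]=0; q=X[M]; print(len(q),cv2.minAreaRect(q[:,:2].astype(np.float32)))
M=(z>120)&(P[...,0]>P[...,1]*2+20); q=X[M]; print(len(q),np.nanpercentile(q,[1,50,99],axis=0).round(1),cv2.minAreaRect(q[q[:,2]>np.nanpercentile(q[:,2],99)-6][:,:2].astype(np.float32)))
"
```

```text
clk 39.2 at [ 562.8 -110.1  127.3] yaw -9.51 F [ 0.6 -0.8  0. ] w 11.5
-> x -0.07 y 0.14 z 4.73 roll 0.09 len 47
2608 ((581.18310546875, -149.114501953125), (92.15364837646484, 130.02304077148438), 68.70664978027344)
3416 [[ 542.1 -117.1  128.1]
 [ 569.  -109.8  160.6]
 [ 583.3 -101.6  162.4]] ((561.833740234375, -108.99190521240234), (11.810463905334473, 43.099788665771484), 80.42723083496094)
```

View pics/w14c.png

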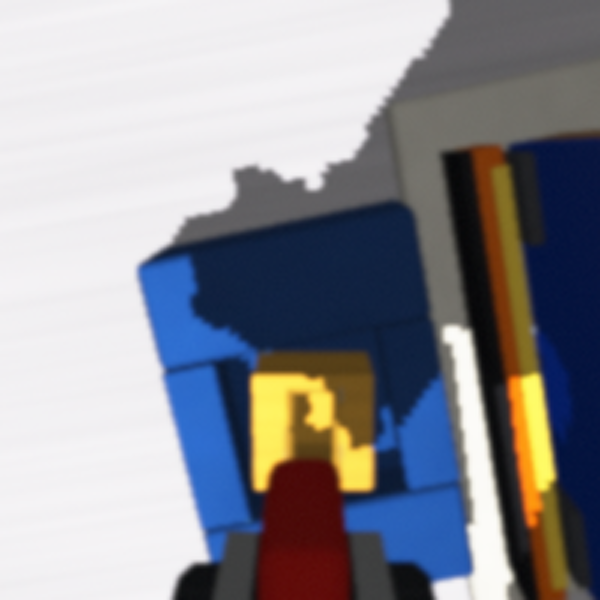

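```bash
python3 -c "
from h import *
X,p=world('w14'); z=X[...,2]
v,u=np.mgrid[:400,:640]
M=(u>=296)&(u<=352)&(v>=176)&(v<=226)&(z>40)&(z<45); q=X[M]
n,l,s,ce=cv2.connectedComponentsWithStats(M.astype(np.uint8),connectivity=4)
for i in range(1,n):
  if s[i,4]>50:
    q=X[l==i]; print(s[i],np.median(q[:,2]),cv2.minAreaRect(q[:,:2].astype(np.float32)))
for r in (190,200,206):
  print(r,[(c,round(float(z[r,c]))) for c in range(296,352,2)])
for c,r in((303,184),(345,185),(303,222),(345,223)): print(X[r,c].round(1))
go(562,-111.2,80,-9.6)
"
```

```text
[304 184  40  39 963] 41.81050938097601 ((562.180419921875, -111.09200286865234), (30.034404754638672, 30.310970306396484), 80.21546936035156)
190 [(296, 20), (298, 14), (300, 14), (302, 14), (304, 41), (306, 42), (308, 42), (310, 42), (312, 42), (314, 14), (316, 41), (318, 41), (320, 41), (322, 40), (324, 42), (326, 41), (328, 42), (330, 40), (332, 43), (334, 43), (336, 42), (338, 42), (340, 42), (342, 41), (344, 14), (346, 14), (348, 14), (350, 36)]Traceback (most recent call last):
  File "<string>", line 11, in <module>
    print(r,[(c,round(float(z[r,c]))) for c in range(296,352,2)])
                ~~~~~^^^^^^^^^^^^^^^
ValueError: cannot convert float NaN to integer
```

Emit:
arm_command:
  series: [5,0.05,0.12,0.8,0,5,0.05,0.12,1.8,0,5,0.05,0.12,2.8,0,5,0.05,0.12,3.6,0,5,0.05,0.12,4.2,0]

```text
clock: 39.63
eef_pos: [562.1, -112.2, 83.5]
tool_rot: [-3.142, 0.002, -0.168]
force: [-0.3, -0.4, -0.8]
width: 11.3
gripper_force: 59.6
```

Emit:
arm_command:
  series: [5,0,0,0,0,5,0,0,0,0,5,0,0,0,0,5,0,0,0,0,5,0,0,0,0]

```text
clock: 40.05
eef_pos: [563.4, -112.4, 85.8]
tool_rot: [-3.142, -0.001, -0.168]
force: [-0.5, 0.7, -0.4]
width: 11.1
gripper_force: 59.6
```

```bash
python3 -c "
from h import *
shot('wrist','w15');shot('wrist','w15');go(563,-112,79,-9.6)
X,p=world('w15'); z=X[...,2]; P=p.astype(int)
v,u=np.mgrid[:400,:640]
M=(z>112)&(z<122)&(P[...,0]>P[...,1]*2+20); q=X[M]; print(len(q),cv2.minAreaRect(q[:,:2].astype(np.float32)))
M=(u>=270)&(u<=370)&(v>=130)&(v<=250)&(z>40)&(z<45)
n,l,s,ce=cv2.connectedComponentsWithStats(M.astype(np.uint8),connectivity=4)
for i in range(1,n):
  if s[i,4]>50:
    q=X[l==i]; print(s[i],np.median(q[:,2]),cv2.minAreaRect(q[:,:2].astype(np.float32)))
crop('w15',240,100,400,260,3.7,'w15c')
"
```

```text
clk 40.1 at [ 563.2 -112.4   85.7] yaw -9.60 F [ 0.6 -0.6 -0.8] w 11.5
-> x -0.03 y -0.04 z 0.67 roll 0.00 len 7
2859 ((562.2965087890625, -111.76690673828125), (11.944461822509766, 43.409854888916016), 80.60509490966797)
[ 296  201   49   36 1022] 41.826564853493544 ((565.4833374023438, -111.62776947021484), (30.081579208374023, 23.801483154296875), 80.42833709716797)
```

View pics/w15c.png

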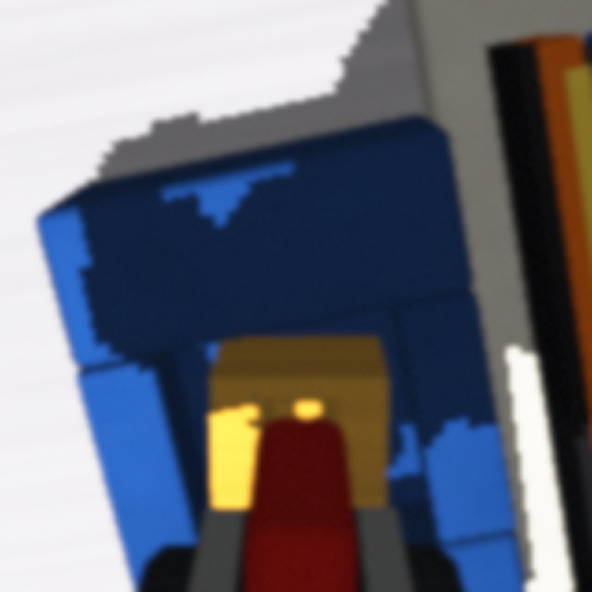

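Emit:
arm_command:
  series: [5,0,-0.07,0,0,5,0,-0.07,0.4,0,5,0,-0.07,0.8,0,5,0,-0.07,1.2,0,5,0,-0.07,1.5,0]

```text
clock: 40.57
eef_pos: [562.7, -111.6, 69.6]
tool_rot: [-3.142, 0.001, -0.168]
force: [-0.6, 0.8, -0.1]
width: 11.3
gripper_force: 59.6
```

```bash
python3 -c "
from h import *
go(562.9,-111.7,56,-9.6)"
```

```text
clk 40.6 at [ 562.7 -111.6   69.6] yaw -9.60 F [-0.6  0.8 -0.1] w 11.3
-> x 0.02 y 0.01 z 1.36 roll 0.00 len 14
```

```bash
python3 -c "
from h import *
shot('top','t6');sheets('t6',86,100)"
```

```text
[754.1 -24.9] [54.3 47.6] 82.4 143 px [322. 125.] z 92.9 rgb [114.  95.  41.]
[590.2 122.1] [117.6  15.6] 5.71 238 px [267. 182.] z 97.2 rgb [151. 148. 140.]
[580.4 209.5] [116.4  16. ] 6.09 255 px [234. 187.] z 97.2 rgb [147. 144. 136.]
[ 570.9 -350.2] [116.4  16.8] 1.93 290 px [444. 190.] z 96.8 rgb [73. 65. 79.]
[ 568.5 -295.2] [116.2  16.9] 2.07 284 px [423. 191.] z 96.7 rgb [72. 64. 77.]
[ 565.6 -237.9] [116.1  16.4] 2.08 263 px [402. 191.] z 96.9 rgb [43. 37. 40.]
[ 98.9 716. ] [ 29.3 100.1] 43.99 145 px [ 36. 369.] z 96.8 rgb [18. 31. 53.]
[ 49.  641.4] [39.8 11.5] 36.52 88 px [ 59. 393.] z 93.6 rgb [11. 20. 36.]
```

```bash
python3 -c "
from h import *
shot('scene','s1');sheets('s1',86,100); a=crop('s1',190,170,410,320,3.6,'s1c')"
```

```text
[ 25.3 680.7] [ 74.  115.5] 28.47 283 px [396.   9.] z 96.9 rgb [41. 53. 75.]
[106.5 721.5] [ 29.3 112.9] 28.14 123 px [419.  15.] z 96.4 rgb [25. 41. 67.]
[ 553.5 1150.6] [ 19.9 355.3] 89.91 359 px [598.  34.] z 93.1 rgb [36. 23. 13.]
[-649.3 -550.4] [19.1 75.5] 5.34 86 px [10. 43.] z 93.2 rgb [53. 52. 48.]
[ 41.7 -40. ] [99.8 24.2] 45.74 92 px [231.  92.] z 93.1 rgb [35. 33. 30.]
[582.4 206.3] [119.9  20.2] 6.35 264 px [403. 165.] z 95.6 rgb [123. 121. 115.]
[591.5 117.5] [121.7  17.4] 5.83 281 px [381. 183.] z 95.7 rgb [127. 125. 119.]
[ 565.4 -185.6] [122.3  16. ] 2.17 296 px [281. 235.] z 96.7 rgb [40. 32. 30.]
[ 567.5 -241.6] [121.6  15.7] 1.96 297 px [263. 248.] z 96.7 rgb [57. 44. 39.]
[ 570.6 -298.6] [120.6  15.4] 2.16 301 px [243. 261.] z 96.8 rgb [99. 84. 83.]
[761.8 -32.6] [53.  43.3] 33.09 177 px [378. 262.] z 92.5 rgb [91. 77. 33.]
[ 572.2 -353.7] [123.2  15.1] 2.23 316 px [224. 275.] z 96.9 rgb [97. 82. 83.]
```

View pics/s1c.png

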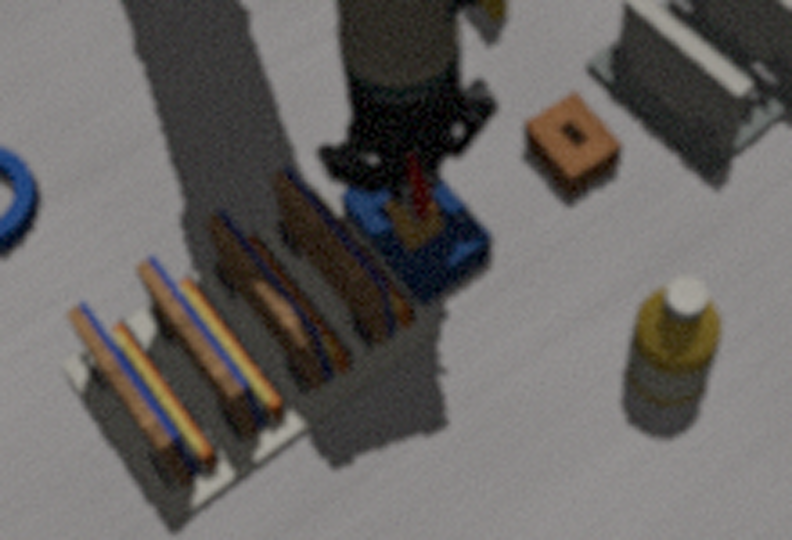

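All four blanks stand in place with blue facing their bars, and the key is entering the lock. Push it fully in.

Emit:
arm_command:
  series: [5,0,0,0.3,0,5,0,0,0.6,0,5,0,0,0.9,0,5,0,0,1.2,0,5,0,0,1.3,0]

```text
clock: 41.08
eef_pos: [562.7, -111.6, 56.7]
tool_rot: [-3.142, 0.001, -0.168]
force: [-0.7, 1.2, -0.4]
width: 10.9
gripper_force: 59.6
```

Emit:
arm_command:
  series: [5,0,0,0,0,5,0,0,0,0,5,0,0,0,0,5,0,0,0,0,5,0,0,0,0]

```text
clock: 41.5
eef_pos: [563.2, -111.7, 57.5]
tool_rot: [3.142, -0.0, -0.168]
force: [-0.3, -0.1, -0.8]
width: 11.4
gripper_force: 59.6
```

```bash
python3 -c "
from h import *
go(562.9,-111.7,56,-9.6);print(monitor.read_state()['qpos'].round(2))"
```

```text
clk 41.5 at [ 563.2 -111.7   57.5] yaw -9.60 F [-0.3 -0.1 -0.8] w 11.4
-> x -0.03 y 0.00 z 0.15 roll -0.00 len 2
[ 0.09  0.77  0.09  1.87 -0.13  0.51 -1.47]
```

Emit:
arm_command:
  series: [5,0,0,0,6,5,0,0,0,12,5,0,0,0,18,5,0,0,0,24,5,0,0,0,28]

```text
clock: 41.92
eef_pos: [562.9, -112.4, 57.5]
tool_rot: [3.141, -0.001, -0.661]
force: [-0.8, -1.8, -0.5]
width: 11.6
gripper_force: 59.7
```

```bash
python3 -c "
from h import *
go(562.9,-111.7,57.5,-80);print(monitor.read_state()['torque'].round(2))"
```

```text
clk 41.9 at [ 562.9 -112.4   57.5] yaw -37.88 F [-0.8 -1.8 -0.5] w 11.6
-> x -0.04 y -0.05 z -0.00 roll 42.12 len 1
[-0.35  0.23  0.14]
```

Low forces. Continue turning.

Emit:
arm_command:
  series: [5,0,0,0,6,5,0,0,0,12,5,0,0,0,18,5,0,0,0,24,5,0,0,0,28]

```text
clock: 42.33
eef_pos: [562.8, -112.3, 57.5]
tool_rot: [3.141, -0.001, -1.15]
force: [-2.0, -3.0, -0.0]
width: 11.2
gripper_force: 59.8
```

Emit:
arm_command:
  series: [5,0,0,0,3,5,0,0,0,6,5,0,0,0,9,5,0,0,0,12,5,0,0,0,14]

```text
clock: 42.75
eef_pos: [562.8, -112.3, 57.4]
tool_rot: [3.141, -0.001, -1.392]
force: [-0.9, -1.4, 0.0]
width: 11.6
gripper_force: 59.8
```

```bash
python3 -c "
from h import *
go(562.9,-111.7,57.5,-84);s=monitor.read_state();print(s['torque'].round(2),s['qpos'].round(2))"
```

```text
clk 42.8 at [ 562.8 -112.3   57.4] yaw -79.74 F [-0.9 -1.4  0. ] w 11.6
-> x -0.06 y -0.02 z -0.01 roll 4.26 len 1
[-0.35  0.23  0.09] [-0.11  0.81  0.41  1.88 -0.56  0.58 -2.3 ]
```

Emit:
arm_command:
  series: [5,0,0,0,1,5,0,0,0,2,5,0,0,0,3,5,0,0,0,3,5,0,0,0,3]

```text
clock: 43.17
eef_pos: [562.8, -112.3, 57.4]
tool_rot: [3.141, -0.001, -1.442]
force: [-3.5, -1.9, 1.5]
width: 11.4
gripper_force: 60.0
```

```bash
python3 -c "
from h import *
go(562.9,-111.7,57.5,-84);s=monitor.read_state();print(s['torque'].round(2))"
```

```text
clk 43.2 at [ 562.8 -112.3   57.4] yaw -82.60 F [-3.5 -1.9  1.5] w 11.4
-> x -0.05 y -0.02 z -0.01 roll 1.40 len 1
[-0.68  0.54  0.09]
```

Emit:
arm_command:
  series: [34,0,0,0,0,34,0,0,0,0,34,0,0,0,0,34,0,0,0,0,34,0,0,0,0]

```text
clock: 43.58
eef_pos: [563.4, -111.2, 57.3]
tool_rot: [-3.141, 0.0, -1.441]
force: [1.9, 0.6, -0.1]
width: 28.9
gripper_force: 0.0
```

Emit:
arm_command:
  series: [34,0,0,-1.5,0,34,0,0,-4,0,34,0,0,-7,0,34,0,0,-11,0,34,0,0,-15,0]

```text
clock: 44.0
eef_pos: [562.3, -111.3, 208.3]
tool_rot: [3.14, 0.001, -1.442]
force: [1.2, 0.0, 0.1]
width: 29.0
gripper_force: 0.0
```

Emit:
arm_command:
  series: [34,4,0,0,-7,34,8,0,0,-14,34,12,0,0,-21,34,14,0,0,-28,34,14,0,0,-35]

```text
clock: 44.42
eef_pos: [580.1, -258.1, 207.8]
tool_rot: [3.139, -0.005, -0.832]
force: [-1.0, -1.0, -0.0]
width: 29.4
gripper_force: 0.0
```

```bash
python3 -c "
from h import *
shot('scene','s2');sheets('s2',86,100);go(562,-111,200,0);shot('top','t7');sheets('t7',55,110)
a=crop('s2',190,170,410,320,3.6,'s2c')
b=crop('t7',330,150,460,240,6,'t7c')"
```

```text
[ 26.2 677.3] [ 74.2 105. ] 29.06 274 px [396.   9.] z 96.9 rgb [38. 51. 73.]
[105.5 723.3] [ 29.1 111.8] 28.88 140 px [419.  15.] z 96.5 rgb [24. 40. 67.]
[ 551.5 1148.8] [ 18.3 349.8] 88.88 368 px [598.  34.] z 92.5 rgb [35. 22. 12.]
[-648.7 -551. ] [18.6 77.3] 1.6 93 px [10. 43.] z 92.4 rgb [52. 51. 47.]
[582.3 205.9] [121.4  19. ] 6.51 268 px [403. 165.] z 95.6 rgb [120. 118. 112.]
[592.7 117.9] [120.1  18.3] 6.48 273 px [381. 182.] z 95.8 rgb [126. 124. 118.]
[ 564.7 -114. ] [12.7 43.7] 9.15 69 px [304. 220.] z 89.3 rgb [115.  38.  38.]
[ 578.6 -185.3] [95.5 15.5] 2.1 237 px [285. 239.] z 96.7 rgb [93. 76. 77.]
[ 567.9 -241.7] [121.1  15.7] 2.1 283 px [263. 248.] z 96.9 rgb [74. 61. 58.]
[ 570.5 -298.6] [122.1  15.3] 2.15 306 px [244. 261.] z 96.9 rgb [41. 33. 31.]
[761.5 -32.5] [52.4 44.1] 35.4 171 px [378. 262.] z 92.2 rgb [89. 75. 32.]
[ 573.6 -353.6] [121.7  15.2] 2.21 313 px [224. 275.] z 96.7 rgb [69. 57. 56.]
clk 44.5 at [ 580.3 -254.7  207.6] yaw -47.27 F [0.1 1.7 0.6] w 29.0
-> x -11.79 y -8.41 z 0.76 roll -47.27 len 145
[752.5 -25.5] [56.1 52.7] 87.51 309 px [322. 127.
[... 281 characters left out ...]
.7] [118.   15.9] 2.2 358 px [380. 193.] z 96.7 rgb [60. 55. 73.]
[ 550.8 -558.3] [101.7 118.5] 89.25 331 px [517. 199.] z 59.7 rgb [57. 59. 59.]
[ 550.7 -668.9] [117.4 105.8] 0.11 348 px [556. 199.] z 59.7 rgb [25. 49. 91.]
[ 550.7 -779.4] [105.4 117.7] 89.85 363 px [596. 199.] z 59.2 rgb [29. 50. 91.]
[ 562.5 -109.2] [12.  42.6] 4.07 87 px [353. 194.] z 89.6 rgb [114.  33.  31.]
[379.3  68.9] [ 15.6 119.5] 84.33 304 px [287. 262.] z 85.3 rgb [172. 159.  80.]
[120.9 733.2] [166.3 154.2] 28.14 1452 px [ 32. 364.] z 84.2 rgb [51. 57. 70.]
[ 103.4 -686.3] [59.4 90.7] 67.08 819 px [576. 369.] z 75.5 rgb [101.  84.  71.]
[ 47.2 662.2] [87.7 38.5] 81.99 420 px [ 58. 393.] z 93.4 rgb [16. 28. 48.]
```

View pics/s2c.png

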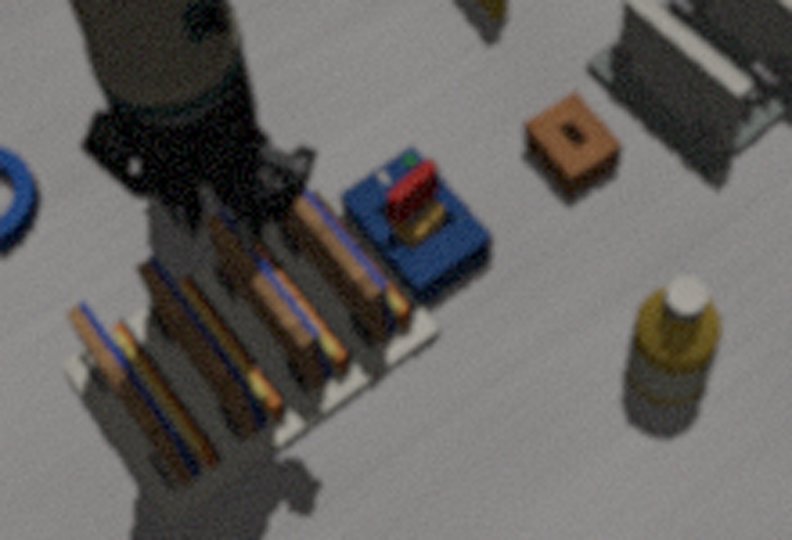

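View pics/t7c.png

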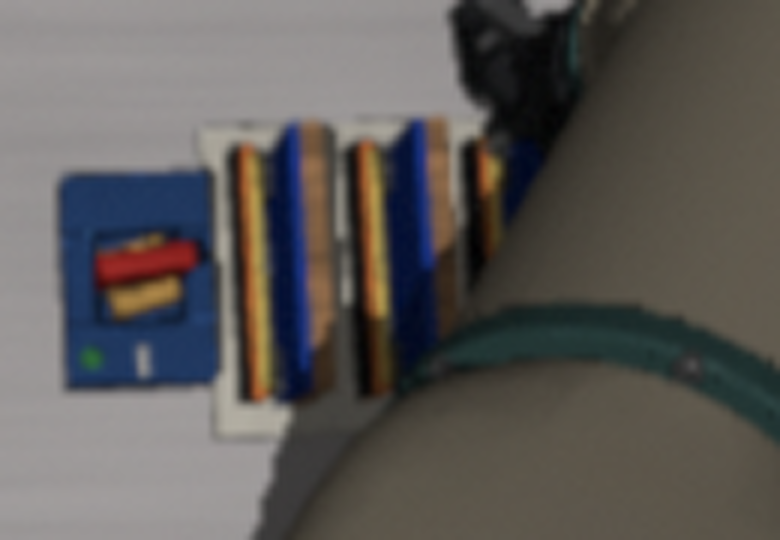

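```bash
python3 -c "
from h import *
print(workorder.finish_job())"
```

```text
the job is handed in; nothing more can be done
None
```

I loaded all four blanks into their own station slots, blue faces to the heater bars. I then pushed the key about 21–22 mm into the switch, turned it clockwise to about its stop and left it there, and handed in the job at about 44.5 s; the final pictures look right, but the hand-in returned no verdict.

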